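# Set the length gauge and pack two shelf channels into it, interlocked

## Robot

A 7-joint arm with a two-finger parallel gripper is mounted at the origin on the work surface. World frame = base frame: x ahead of the robot, y to its left, z up, the work surface at z = 0. Lengths are in mm, angles in rad, forces in N, time in s.
With the tool pointing down it reaches from about 425 to 875 mm from the base axis. Payload 8.4 kg.
Tool frame: the origin (TCP) lies at the very end of the fingers, on their centre line; the grasp point (between the pads) lies 19 mm behind it; z points along the fingers, x is the direction in which the jaws open and shut, and the axes are right-handed (so a half turn about z gives the same grasp; the last joint's range is limited). The gripper opens to 87 mm and grips with 3 to 60 N. Pads are 19 mm wide; open, the fingers measure 117 mm over their backs; the gripper's body (75 mm by 190 mm) begins 51 mm behind the grasp point.
Start: joints at [1.157, 0.333, 0.04, 1.465, -0.013, 1.343, -0.059], TCP at [201.234, -618.036, 222.546] pointing down, gripper open.
Joint ranges: [-2.58, 2.58], [-0.38, 2.09], [-1.3, 1.39], [0.25, 2.4], [-1.5, 4.64], [0.08, 2.09], [-2.65, 2.65]. Speed limits (rad/s): [2.22, 2.22, 2.79, 2.79, 3.14, 3.14, 3.14].

## Interface

Orientations are given as a 3x3 rotation matrix whose columns are the frame's x, y, z axes.
In Python, from cell import manip gives the robot as it stands.
- The arm moves only by the tool send_rows, never from a script. Its argument "increments" is text: rows parted by semicolons, each of 6 numbers parted by spaces: the shift along the tool's x, y, z each as a share of 150 mm, from -1 to 1, then the turn, a rotation vector about the tool's x, y, z each as a share of 90 degrees, from -1 to 1. A call has exactly 8 rows; each row is the pose to reach, as a shift and turn from the pose measured when the call began, along the tool's axes at that moment; what a row does not reach only later rows make up. A row lasts 1/12 s, in which the tool goes at most 41.7 mm and 7.16 degrees, less where a joint would pass 70% of its speed; a pose out of reach is approached as far as the arm can. A call with a number of a shift or a turn outside -1 to 1 is refused whole. A call with a gripper value outside its range is refused whole. "claw" is the opening, from 0 (shut) to 1 (fully open), set as the call begins (left out, the last holds). The fingers move at their own pace and stop on an object; "newtons" is the grip in N (left out, the last holds). Time passes only in rows, so rows that repeat a pose let the fingers close, or fill a call up. It gives the time, the measured TCP pose, the force and the opening at its end, in the units of the state.
- manip.read_state(): the state, without advancing time (a new reading comes with each control period).
- manip.capture(name): name is "scene" or "top" or "wrist"; returns a dict with "image" (384x512x3 uint8, red, green, blue), "z_map" (384x512 float32, mm along the optical axis (not along the pixel's ray), 0 where there is no reading), "fx", "fy", "cx", "cy" (pixels), "rvec" (rotation vector, rad) and "tvec" (3), from world to camera coordinates, as OpenCV has them; the wrist camera has in their place "mount" (4x4, takes a point from camera to tool coordinates, whose origin is the TCP and whose axes are the tool frame's). Camera axes: x right, y down, z forward; pixel columns grow to the right and rows downward; lengths in mm; the calibration is good to about 2 mm. A picture is of the moment at which its call begins: read the wrist's pose just before it.
- manip.close_job(): hands the job in, once; it reports no verdict.
The state is a dict: "t": time; "joint_positions": joint angles; "dq": joint speeds; "effort": joint torques, N m; "tcp_pos": TCP position; "tool_rot": TCP orientation; "contact_force": force on the tool from outside, world axes, zero at the start; "wrist_torque": the same for the moment, N m; "opening": finger opening in mm.
Only numpy, scipy, OpenCV 4.12 (cv2) and the standard library are available. Lean on these libraries where they do the work, as an engineer would, in place of code of your own. Each camera call takes 0.05 s, during which the arm holds its last target.

## Task

Pull the length gauge's sprung slide out by its tab until the stop bar it drags along is level with the pointer, then ease the slide fully home without letting it snap back, leaving the stop there. Take the loose channel out of the wooden stand, put it down on the cork pad and let go, then take it by its web and lay it flat in the gauge turned the opposite way to the channel already there, squarely, so that one of its legs lies about half a leg's length inside that one's mouth and both lie between the end fence and the stop. Leave the stop at the pointer and everything else on the bench where it is.

Things in the scene. Friction and masses are not known exactly. Their poses are not given: they have to be found in the camera images.
- gauge: Aluminium length gauge fixed on the bench (mm). Origin under the middle of its bed's width, at bench level; +y is the pull direction, +x the rail side. Bed x -90..90, y -155..190, top z 8. End fence: inner face y -140, x -76..34, top z 32. Back ledge: face at x 34, top z 20; the trough is the bed on its -x side. Rail: x 47..83, top z 22.
- slide (a joint): Sprung slide, m: 0 = home, grows as pulled to gauge +y, ends at 0.11. The spring pulls it home with 4 N at 0, 10 N at 0.1. The dog on its blade (face at gauge y -90 mm + slide travel) meets the stop's face (gauge y -58 mm + stop travel) and drags the stop along against 3 N friction; going home it leaves the stop behind.
- slide_handle (a point): Point inside the slide's pull tab, on its mid plane, 17 mm below its top edge. The tab is an upright dark steel plate at the outer end of the rail, 12 mm thick along the pull (gauge y), 36 mm wide along gauge x, from z 24 to z 84 mm above the bench; this point is at z 67. At home it lies at gauge (65, 70) mm.
- stop (a joint): Stop of the gauge, in m: travel along the gauge's +y, 0..0.075; it stays by friction (3 N) where it is left, and can be pushed either way.
- stop_face (a point): Point on the face of the stop that looks to the end fence (its -y face), on the upper edge, over the rail (gauge x 65 mm, z 52). The stop is a steel carriage on the rail (40 x 25 x 28 mm, top at z 52) with a bar, 12 mm thick and 28 mm high (top at z 44), reaching across the trough from the rail to gauge x -90 mm; bar and carriage share this face.
- mark: The pointer: a fixed upright steel fin, 3 mm thick along gauge y, 14 mm wide, 42 mm high, on a small dark foot beside the rail's outer edge. Origin under its middle, on the bench; axes as the gauge's. The stop face is level with it when both have the same gauge y.
- channel_in: Aluminium channel (mm) lying on its cut edge in the trough, a U seen from above: outline 70 x 76, 40 high, walls 8, 0.17 kg, loose. Origin: centre of the outline, underside. Its legs point to its own +x; web x -35..-27, legs y -38..-30 and 30..38, 60 clear between. Its web is near the back ledge, its mouth faces gauge -x, its own +y leg is 1 to 6 from the fence.
- channel: The loose channel, identical to the other and with the same axes, standing on its cut edge in the wooden stand with its web in the stand's slot.
- channel_mouth (a point): On the loose channel: middle of its mouth, at its own (35, 0, 20) mm, between the leg tips.
- holder: Wooden stand fixed on the bench, 125 x 120 mm. Origin: under its middle. Floor at z 6 mm. A back wall (x 45..59, 120 mm long) and a short inner block (x 19.5..33.5, y -20..20), both up to z 36, leave a 11.5 mm slot in which the channel's web stands; the legs point out to the stand's -x, free on both sides.
- pad: Cork pad fixed on the bench, 160 x 150 mm, 4 mm thick. Origin: under its middle.
- last_left: Bystander (mm), to leave alone: left wooden shoe last, 210 x 72 x 97, standing on its sole.
- last_right: Bystander (mm), to leave alone: right wooden shoe last, same size.
- hammer: Bystander (mm), to leave alone: hammer lying flat, about 280 long.
- brush: Bystander (mm), to leave alone: brush lying flat, about 200 long.
- angle: Bystander (mm), to leave alone: short aluminium angle (only two sides, L from above), 60 x 60 x 30 high; not wanted.
- glue_jar: Bystander (mm), to leave alone: amber glue jar, 70 across, 75 high.
Not all that is in view belongs to the job. Leave any blue look-alike of the channel alone. Of the things that look like the pad, the larger one is meant.

How it is judged (in metres and radians):
On the way, in this order (a step that is already met when the one before it is completed fails the run):
1. the slide is pulled out and the stop is level with the pointer (within 5 mm) (y of stop_face in the frame of mark between -0.005 and 0.005 m and value of joint slide above 0.03 m), for 0.2 s.
2. the slide is home again (within 6 mm) and the stop still level with the pointer (y of stop_face in the frame of mark between -0.005 and 0.005 m and value of joint slide below 0.006 m), for 0.2 s.
3. the loose channel lies on the cork pad (its middle within 70 mm of the pad's), on its cut edge, let go and at rest (horizontal distance between channel and pad below 0.07 m and z of channel in the frame of pad below 0.008 m and angle between channel's own z axis and vertical below 0.06 rad and contact force between the fingers and channel below 0.1 N and linear speed of channel below 0.02 m/s), for 0.2 s.
4. the channel lies interlocked with the other one in the gauge (x of channel in the frame of channel_in between 0 and 0.055 m and y of channel in the frame of channel_in between -0.064 and -0.004 m and x of channel_mouth in the frame of channel_in below 0.025 m and z of each of channel, channel_in in the frame of gauge below 0.0115 m and angle between each of channel, channel_in's own z axis and vertical below 0.06 rad and angle between the y axis of each of channel, channel_in and the y axis of gauge, either way round below 0.2 rad and x of channel_in in the frame of gauge between -0.03 and 0.02 m and y of channel_in in the frame of gauge below -0.075 m and contact force between the fingers and channel below 0.1 N and linear speed of channel below 0.02 m/s), for 0.2 s.
At the end, for the whole second after the job is handed in: Stop face within 5 mm of the pointer, slide within 6 mm of home; both channels flat on the bed, square to it (0.2 rad), mouths facing, each with one leg at least 15 mm inside the other; the first still by the fence; the other released and at rest (all of step 2 and all of step 4); the robot touches nothing.
It fails at once if the slide snaps back (faster than 0.4 m/s) (velocity of joint slide below -0.4 m/s).
It fails at once if a bystander is moved by more than 30 mm (distance of any of last_left, last_right, hammer, brush, angle, glue_jar from where it was at the start of the episode above 0.03 m).
It also fails if it takes over 72 s, if anything falls off the work surface, if the arm or the gripper's body presses on something with over 40 N, if the wrist force passes 120 N, or if a joint passes its speed limit or range.

## Working session

There is one attempt and no reset: what is moved stays moved. The work goes in short steps, Python scripts to look and compute and a tool call to move; the robot and the scene stay as the last step left them, time stands still between calls to the robot, and variables do not carry over. Pictures are saved under pics/ and viewed, and the job is handed in when it is done.

Besides the shell and the picture viewer there is one more tool, called after ">>>" as name(argument=value, ...), one argument or row to a line, values as JSON. send_rows: Moves the arm, as the interface text tells. Its arguments: {"type":"object","properties":{"increments":{"type":"string"},"claw":{"type":"number"},"newtons":{"type":"number"}},"required":["increments"]}

```bash
ls; mkdir -p pics; cat > h.py <<'E'
import numpy as np, cv2
from cell import manip
def cap(n):
    s=manip.read_state(); c=manip.capture(n)
    K=np.array([[c['fx'],0,c['cx']],[0,c['fy'],c['cy']],[0,0,1]])
    if n=='wrist':
        T=np.eye(4);T[:3,:3]=np.array(s['tool_rot']);T[:3,3]=s['tcp_pos']
        M=T@np.array(c['mount'])
        R=M[:3,:3].T; t=-R@M[:3,3]
    else:
        R=cv2.Rodrigues(np.array(c['rvec'],float))[0]; t=np.array(c['tvec'],float).ravel()
    c.update(K=K,R=R,t=t); return c
def cloud(c):
    z=c['z_map'].astype(float); v,u=np.mgrid[:z.shape[0],:z.shape[1]]
    P=np.stack([(u-c['cx'])/c['fx']*z,(v-c['cy'])/c['fy']*z,z],-1)
    W=(P-c['t'])@c['R']; W[z==0]=np.nan; return W
def proj(c,p):
    q=np.asarray(p,float).reshape(-1,3)@c['R'].T+c['t']
    return np.stack([q[:,0]/q[:,2]*c['fx']+c['cx'],q[:,1]/q[:,2]*c['fy']+c['cy']],-1)
def save(c,name,s=1.5):
    im=cv2.cvtColor(c['image'],cv2.COLOR_RGB2BGR); cv2.imwrite('pics/'+name,cv2.resize(im,None,fx=s,fy=s))
E
python3 - <<'E'
from h import *
s=manip.read_state(); print({k:np.round(v,3).tolist() for k,v in s.items()})
for n in ['scene','top','wrist']:
    c=cap(n); save(c,n+'0.png'); W=cloud(c); np.savez(n+'0.npz',W=W,im=c['image'],R=c['R'],t=c['t'],K=c['K']); print(n,-c['R'].T@c['t'],c['fx'])
E
```

```text
pics
{'t': 0.0, 'joint_positions': [1.157, 0.334, 0.04, 1.466, -0.013, 1.343, -0.059], 'dq': [0.001, -0.001, -0.001, -0.0, 0.001, 0.001, 0.001], 'effort': [0.001, -65.636, 1.335, -40.381, -0.06, 0.045, 0.0], 'tcp_pos': [201.055, -617.627, 221.653], 'tool_rot': [[0.31, -0.951, -0.001], [-0.951, -0.31, 0.002], [-0.002, 0.0, -1.0]], 'contact_force': [0.501, -0.472, 0.319], 'wrist_torque': [-0.049, 0.004, -0.01], 'opening': 87.077}
scene [1268.59188869  798.08189274  862.09245826] 468.5509659019581
top [ 329.83577248  -13.3820761  1113.2768654 ] 371.7395139519979
wrist [ 265.53026701 -597.46948403  382.59836048] 307.3306759118539
```

View pics/scene0.png

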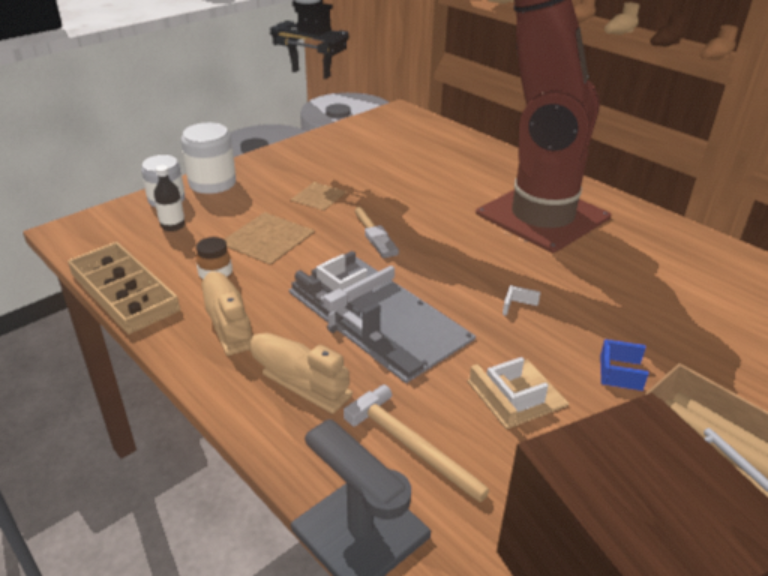

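View pics/top0.png

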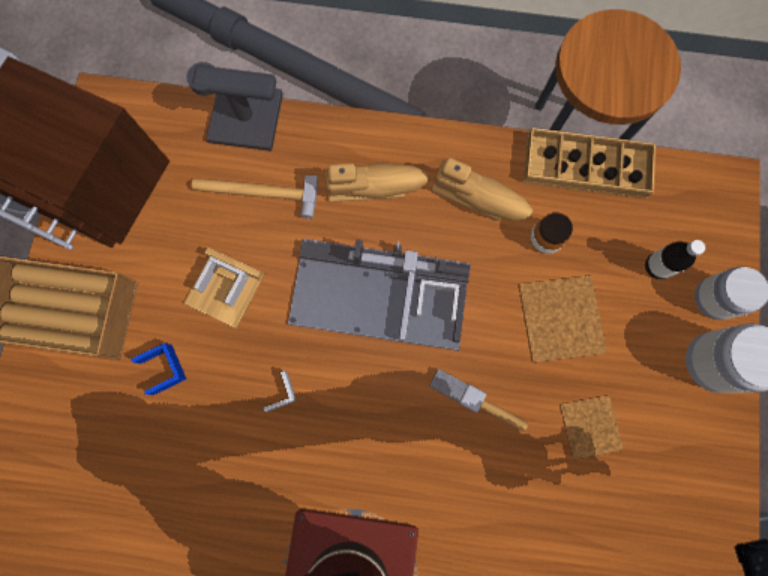

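View pics/wrist0.png

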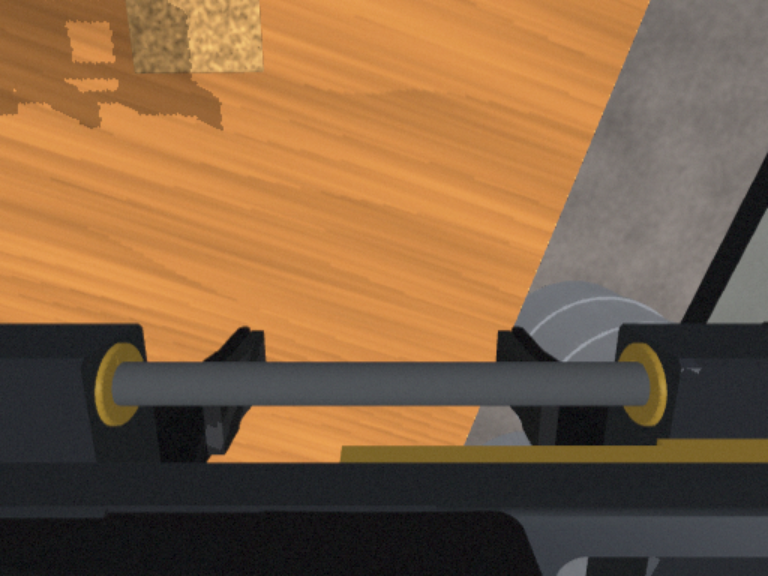

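The top view (768x576) shows the gauge at (380,295) with its fence to the right, the large pad at (562,318), the stand with the loose channel at (225,287), the blue decoy at (160,368) and the small pad at (592,428). Next I'll measure these from the clouds.

```bash
python3 - <<'E'
from h import *
d=np.load('top0.npz'); im=d['im']; 
crop=im[150:240,110:330]; cv2.imwrite('pics/topcrop.png',cv2.resize(cv2.cvtColor(crop,cv2.COLOR_RGB2BGR),None,fx=3.6,fy=3.6,interpolation=cv2.INTER_CUBIC))
W=d['W']; crop=W[150:240,110:330,2]
v=np.clip(crop*2.5,0,255); v=np.nan_to_num(v).astype(np.uint8)
cv2.imwrite('pics/topz.png',cv2.resize(cv2.applyColorMap(v,cv2.COLORMAP_JET),None,fx=3.6,fy=3.6,interpolation=cv2.INTER_NEAREST))
d=np.load('scene0.npz'); im=d['im']; crop=im[155:290,180:390]
cv2.imwrite('pics/scrop.png',cv2.resize(cv2.cvtColor(crop,cv2.COLOR_RGB2BGR),None,fx=3.8,fy=3.8,interpolation=cv2.INTER_CUBIC))
print(np.isnan(W).mean(), np.nanmedian(W[:,:,2]))
E
```

```text
0.004002888997395833 -0.6533848953261882
```

View pics/topcrop.png

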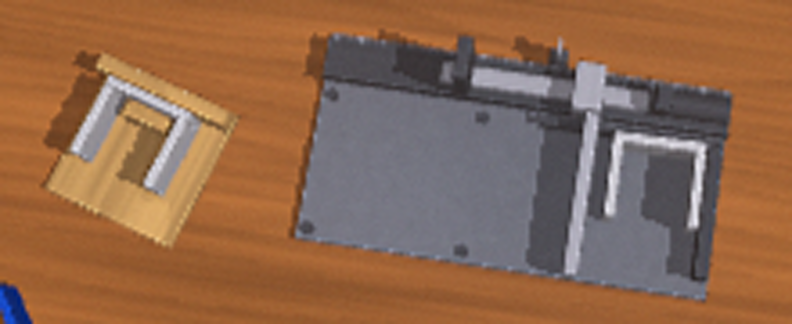

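View pics/topz.png

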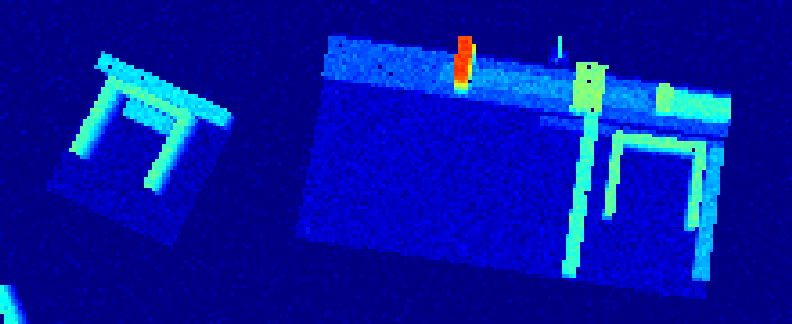

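View pics/scrop.png

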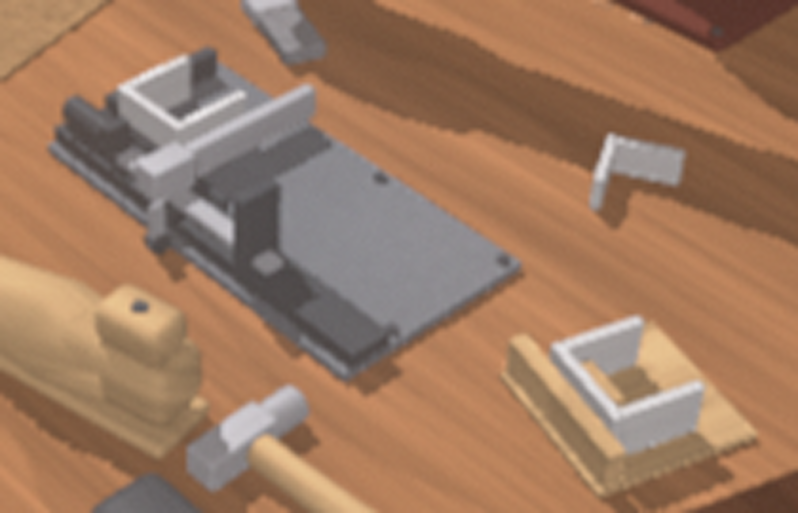

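```bash
cat > fit.py <<'E'
from h import *
from scipy.optimize import minimize
def loc(P,p):
    c,s=np.cos(p[2]),np.sin(p[2]); d=P[:,:2]-p[:2]
    return np.stack([c*d[:,0]+s*d[:,1],-s*d[:,0]+c*d[:,1]],-1)
def boxsd(L,b):
    c=np.array([(b[0]+b[1])/2,(b[2]+b[3])/2]); h=np.array([(b[1]-b[0])/2,(b[3]-b[2])/2])
    q=np.abs(L-c)-h; return np.linalg.norm(np.maximum(q,0),axis=1)+np.minimum(q.max(1),0)
def fit(P,inside,boxes,p0,w=3.,near=60):
    def f(p):
        L=loc(P,p); d=np.min([boxsd(L,b) for b in boxes],0)
        m=1/(1+np.exp(np.clip(d/w,-30,30)))
        k=d<near
        return np.sum((m-inside)[k]**2)
    best=None
    for da in (-.1,0,.1):
        r=minimize(f,np.array(p0)+[0,0,da],method='Nelder-Mead',options=dict(initial_simplex=np.array(p0)+[0,0,da]+np.array([[0,0,0],[15,0,0],[0,15,0],[0,0,.12]]),xatol=.02,fatol=1e-3,maxiter=2000))
        if best is None or r.fun<best.fun: best=r
    r=minimize(lambda p:f(p),best.x,method='Nelder-Mead')
    return r.x,r.fun
U=[(-35,-27,-38,38),(-35,35,-38,-30),(-35,35,30,38)]
def near(W,x,y,r):
    P=W.reshape(-1,3); return P[(np.hypot(P[:,0]-x,P[:,1]-y)<r)]
E
python3 - <<'E'
from fit import *
for n in ['top','scene']:
    d=np.load(n+'0.npz'); W=d['W']
    if n=='top':
        def at(u,v): return W[int(v/1.5),int(u/1.5)]
        g=at(370,290); ch=at(222,285); ci=at(440,285); pd=at(562,318); mk=at(399,246)
        print('pts',g,ch,ci,pd)
    P=near(W,g[0],g[1],230); r=fit(P,(P[:,2]>4)*1.,[(-90,90,-155,190)],[g[0],g[1]-17,-.08]); G=r[0]; print(n,'gauge',r)
    P=near(W,ci[0],ci[1],75); L=loc(P,G); 
    ok=(L[:,0]<33)&(L[:,1]>-139)&(L[:,1]<-62)&~np.isnan(P[:,2]); P=P[ok]
    r=fit(P,((P[:,2]>42)&(P[:,2]<54))*1.,U,[ci[0],ci[1],G[2]+np.pi],w=2); print('ch_in',r,loc(r[0][None,:2],G))
    P=near(W,ch[0],ch[1],85); r=fit(P,((P[:,2]>41)&(P[:,2]<52))*1.,U,[ch[0],ch[1],np.pi-.4],w=2); print('ch',r)
    P=near(W,ch[0],ch[1],130); r=fit(P,((P[:,2]>3))*1.,[(-62.5,62.5,-60,60)],[ch[0],ch[1],-.4]); print('holder',r)
    P=near(W,pd[0],pd[1],130); r=fit(P,((P[:,2]>1.8))*1.,[(-80,80,-75,75)],[pd[0],pd[1],.05]); print('pad',r)
    P=W.reshape(-1,3);L=loc(P,G)
    for nm,m in [('tab',(L[:,0]>40)&(L[:,0]<90)&(L[:,1]>0)&(P[:,2]>80)),('tabany',(L[:,0]>40)&(L[:,0]<90)&(L[:,1]>0)&(P[:,2]>58)),('stop',(L[:,0]>42)&(L[:,0]<88)&(abs(L[:,1])<200)&(P[:,2]>48)&(P[:,2]<56)),('bar',(L[:,0]>-90)&(L[:,0]<30)&(L[:,1]>-68)&(L[:,1]<100)&(P[:,2]>40)&(P[:,2]<48)),('mark',(L[:,0]>88)&(L[:,0]<130)&(L[:,1]>-100)&(L[:,1]<130)&(P[:,2]>20)&(P[:,2]<47))]:
        q=L[m]; z=P[m,2]
        if len(q): print(nm,len(q),np.round(np.percentile(q,[0,5,50,95,100],axis=0).T,1).tolist(),np.round([z.min(),z.max()],1))
E
```

```text
pts [547.85744702  41.1297826    7.40593343] [516.66200291 338.925411     3.16926442] [567.57456505 -95.85922042  48.64100717] [ 544.20879208 -349.23404932    2.61918756]
top gauge (array([ 5.45603494e+02,  3.37944636e+00, -4.82362329e-03]), np.float64(523.1316301878735))
ch_in (array([542.69087692, -95.89648611,   3.14365199]), np.float64(38.02566652592912)) [[ -2.43371558 -99.28882685]]
ch (array([521.71424791, 337.20423425,   2.84424648]), np.float64(63.957446487052465))
holder (array([ 5.12028360e+02,  3.34554742e+02, -2.97268476e-01]), np.float64(331.4007021215449))
pad (array([ 5.46201415e+02, -3.50920582e+02,  2.63002517e-01]), np.float64(980.379399721882))
tab 1678 [[40.0, 42.7, 64.2, 87.3, 89.9], [63.0, 544.2, 577.7, 681.3, 766.4]] [ 80.2 224.3]
tabany 1781 [[40.0, 42.7, 64.0, 87.3, 89.9], [62.8, 543.3, 572.1, 682.1, 786.4]] [ 58.1 224.3]
stop 132 [[42.8, 46.1, 62.8, 80.0, 83.9], [-102.5, -99.6, -36.8, -22.9, 70.4]] [48.1 55.4]
bar 186 [[-89.2, -83.2, -23.7, 23.8, 29.7], [-67.8, -66.5, -41.9, -35.2, -34.2]] [40.2 48. ]
mark 7 [[88.8, 89.0, 94.4, 101.9, 102.7], [-7.6, -7.4, -
[... 289 characters left out ...]
63259,   2.85817512]), np.float64(125.13054145568748))
holder (array([ 5.14957644e+02,  3.30787503e+02, -2.92405198e-01]), np.float64(731.256629388283))
pad (array([ 5.48771239e+02, -3.51917648e+02,  2.82793172e-01]), np.float64(827.389722289995))
tab 1769 [[40.1, 46.2, 71.9, 88.1, 90.0], [63.1, 553.3, 626.7, 718.7, 739.0]] [ 80.4 225. ]
tabany 1847 [[40.1, 46.3, 71.9, 88.0, 90.0], [63.1, 74.8, 623.3, 718.3, 739.0]] [ 58. 225.]
stop 154 [[44.5, 49.3, 66.8, 83.9, 85.9], [-139.4, -101.0, -31.6, 74.9, 76.6]] [48. 56.]
bar 165 [[-89.3, -81.8, -22.1, 22.9, 29.6], [-68.0, -61.9, -39.3, -31.9, -30.2]] [40.1 47.9]
mark 30 [[89.0, 90.4, 96.5, 103.1, 104.8], [-7.8, -7.7, -5.4, -2.6, -1.4]] [22.1 46. ]
```

```bash
cat > mv.py <<'E'
from h import *
from scipy.spatial.transform import Rotation as Ro
def Rt(az): # tool down, x axis at azimuth az (deg)
    a=np.radians(az); x=np.array([np.cos(a),np.sin(a),0]); z=np.array([0,0,-1.]); return np.stack([x,np.cross(z,x),z],1)
def plan(pos,az):
    s=manip.read_state(); R=np.array(s['tool_rot']); p=np.array(s['tcp_pos'])
    d=R.T@(np.array(pos)-p)/150; Rg=R.T@Rt(az); rv=Ro.from_matrix(Rg).as_rotvec()/(np.pi/2)
    k=max(1,np.abs(d).max(),np.abs(rv).max()/.62)
    print('t',round(s['t'],2),'p',np.round(p,1),'az',round(np.degrees(np.arctan2(R[1,0],R[0,0])),1),'f',np.round(s['contact_force'],1),'op',round(s['opening'],1),'q',np.round(s['joint_positions'],2))
    print('full',np.round(d,3),np.round(rv,3),'k',round(k,2)); print('step',' '.join(f'{v:.3f}' for v in np.r_[d,rv]/k))
E
python3 -c "
from mv import *
plan([611,72,200],90)"
```

```text
t 0.15 p [ 201.1 -617.7  221.9] az -72.0 f [0.6 0.5 0.9] op 87.3 q [ 1.16  0.33  0.04  1.47 -0.01  1.34 -0.06]
full [-3.526 -4.022  0.15 ] [-1.0e-03  0.0e+00 -1.8e+00] k 4.02
step -0.877 -1.000 0.037 -0.000 0.000 -0.447
```

>>> send_rows(
  increments="-0.2 -0.23 0 0 0 -0.1; -0.4 -0.46 0 0 0 -0.2; -0.6 -0.7 0 0 0 -0.3; -0.88 -1 0.03 0 0 -0.4; -0.88 -1 0.03 0 0 -0.45; -0.88 -1 0.03 0 0 -0.45; -0.88 -1 0.03 0 0 -0.45; -0.88 -1 0.03 0 0 -0.45",
)

```text
t: 0.82
tcp_pos: [302.5, -446.0, 217.5]
tool_rot: [[0.851, -0.524, -0.001], [-0.524, -0.851, 0.001], [-0.001, -0.0, -1.0]]
contact_force: [0.3, -0.0, -0.0]
opening: 87.0
```

```bash
python3 -c "
from mv import *
plan([611,72,200],90)"
```

```text
t 0.82 p [ 302.5 -446.   217.5] az -31.6 f [ 0.3 -0.  -0. ] op 87.0 q [ 1.03  0.12 -0.15  1.74  0.02  1.29  0.32]
full [-0.06  -4.019  0.118] [-1.000e-03  0.000e+00 -1.351e+00] k 4.02
step -0.015 -1.000 0.029 -0.000 0.000 -0.336
```

>>> send_rows(
  increments="0 -0.25 0 0 0 -0.08; 0 -0.5 0 0 0 -0.16; 0 -0.75 0 0 0 -0.24; 0 -1 0.03 0 0 -0.32; 0 -1 0.03 0 0 -0.4; 0 -1 0.03 0 0 -0.45; 0 -1 0.03 0 0 -0.45; 0 -1 0.03 0 0 -0.45",
)

```text
t: 1.48
tcp_pos: [380.6, -319.5, 213.0]
tool_rot: [[0.989, 0.147, -0.001], [0.147, -0.989, 0.001], [-0.001, -0.001, -1.0]]
contact_force: [1.0, -0.2, -0.3]
opening: 87.2
```

```bash
python3 -c "
from mv import *
plan([611,72,200],90)"
```

```text
t 1.48 p [ 380.6 -319.5  213. ] az 8.5 f [ 1.  -0.2 -0.3] op 87.2 q [ 0.9   0.05 -0.3   1.83  0.01  1.27  0.75]
full [ 1.904 -2.355  0.088] [-0.001 -0.    -0.906] k 2.36
step 0.808 -1.000 0.037 -0.000 -0.000 -0.385
```

>>> send_rows(
  increments="0.2 -0.25 0 0 0 -0.08; 0.4 -0.5 0 0 0 -0.16; 0.6 -0.75 0 0 0 -0.24; 0.81 -1 0.03 0 0 -0.32; 0.81 -1 0.03 0 0 -0.4; 0.81 -1 0.03 0 0 -0.48; 0.81 -1 0.03 0 0 -0.5; 0.81 -1 0.03 0 0 -0.5",
)

```text
t: 2.15
tcp_pos: [478.7, -153.9, 208.4]
tool_rot: [[0.598, 0.802, -0.001], [0.802, -0.598, 0.001], [0.0, -0.002, -1.0]]
contact_force: [0.1, 0.0, 0.7]
opening: 87.2
```

```bash
python3 -c "
from mv import *
plan([611,72,200],90)"
```

```text
t 2.15 p [ 478.7 -153.9  208.4] az 53.3 f [0.1 0.  0.7] op 87.2 q [ 0.71  0.07 -0.51  1.81  0.04  1.27  1.12]
full [ 1.734 -0.193  0.056] [-0.001 -0.    -0.408] k 1.73
step 1.000 -0.112 0.033 -0.001 -0.000 -0.235
```

>>> send_rows(
  increments="0.25 -0.02 0 0 0 -0.05; 0.5 -0.05 0 0 0 -0.1; 0.75 -0.07 0 0 0 -0.15; 1 -0.1 0.03 0 0 -0.2; 1 -0.1 0.03 0 0 -0.25; 1 -0.1 0.03 0 0 -0.3; 1 -0.1 0.03 0 0 -0.38; 1 -0.1 0.03 0 0 -0.4",
)

```text
t: 2.82
tcp_pos: [556.5, -25.8, 203.6]
tool_rot: [[0.013, 1.0, -0.002], [1.0, -0.013, 0.001], [0.001, -0.002, -1.0]]
contact_force: [0.9, 0.1, 0.7]
opening: 87.2
```

```bash
python3 - <<'E'
from mv import *
plan([611,72,200],90)
c=cap('wrist'); save(c,'w1.png'); W=cloud(c); np.savez('w1.npz',W=W,im=c['image'],R=c['R'],t=c['t'],K=c['K'])
E
```

```text
t 2.82 p [556.5 -25.8 203.6] az 89.3 f [0.9 0.1 0.7] op 87.2 q [ 0.56  0.22 -0.67  1.69  0.14  1.28  1.41]
full [0.657 0.355 0.024] [-0.001 -0.001 -0.008] k 1
step 0.657 0.355 0.024 -0.001 -0.001 -0.008
```

View pics/w1.png

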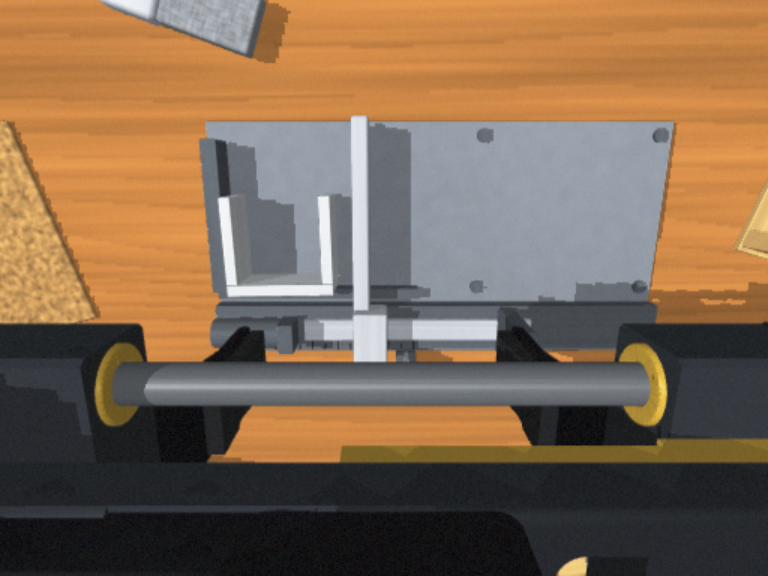

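The wrist view shows the bed (205–675, 120–310), ch_in at (275,245) and the bar at x≈360. The tab is hidden by the right finger (≈510,330). I'll refine the gauge fit from this view.

```bash
python3 - <<'E'
from fit import *
d=np.load('w1.npz'); W=d['W'].copy(); W[220:]=np.nan
P=W.reshape(-1,3);P=P[~np.isnan(P[:,2])]
print('bench z',np.median(P[abs(P[:,2])<4][:,2]),'bed',np.median(P[abs(P[:,2]-8)<3][:,2]))
P=P[(P[:,0]<640)]
g=np.array([546,2,-.004])
Q=P[(P[:,0]>400)]; 
# bed: limit to x<575 visible region
Q=Q[(Q[:,0]<560)&(np.abs(Q[:,1])<230)]
r=fit(Q,(Q[:,2]>4)*1.,[(-90,90,-155,190)],g,w=1.5); G=r[0]; print('gauge',r)
L=loc(P,G)
ok=(L[:,0]<33)&(L[:,1]>-139)&(L[:,1]<-62)
Q=P[ok]; r=fit(Q,((Q[:,2]>44)&(Q[:,2]<52))*1.,U,[542,-98,np.pi],w=1.); print('ch_in',r,loc(r[0][None,:2],G))
def st(nm,m):
    q=L[m];z=P[m,2]; print(nm,len(q),np.round(np.percentile(q,[0,2,50,98,100],axis=0).T,1).tolist(),np.round([np.median(z)],1))
st('bar',(L[:,0]>-85)&(L[:,0]<30)&(L[:,1]>-60)&(L[:,1]<0)&(P[:,2]>41)&(P[:,2]<47))
st('carr',(L[:,0]>47)&(L[:,0]<85)&(L[:,1]>-60)&(L[:,1]<20)&(P[:,2]>48)&(P[:,2]<55))
st('fence',(L[:,0]>-76)&(L[:,0]<34)&(L[:,1]>-175)&(L[:,1]<-120)&(P[:,2]>28)&(P[:,2]<36))
st('ledge',(L[:,0]>25)&(L[:,0]<46)&(L[:,1]>-100)&(L[:,1]<120)&(P[:,2]>17)&(P[:,2]<24))
st('mark',(L[:,0]>84)&(L[:,1]>-60)&(L[:,1]<60)&(P[:,2]>14)&(P[:,2]<50))
E
```

```text
bench z -1.2315374580408855 bed 6.6191569273395325
gauge (array([ 5.43922522e+02,  6.44817789e-01, -1.27915284e-02]), np.float64(382.7047025950325))
ch_in (array([541.1059115 , -99.42745067,   3.14470561]), np.float64(216.5225374974762)) [[  -1.53633772 -100.10010927]]
bar 1239 [[-84.6, -82.7, -31.8, 27.5, 30.0], [-46.9, -46.6, -41.0, -35.4, -35.2]] [42.5]
carr 190 [[47.0, 47.2, 51.4, 56.2, 56.5], [-46.8, -46.7, -34.8, -23.0, -23.0]] [50.5]
fence 1191 [[-75.0, -73.2, -23.6, 30.8, 33.5], [-153.1, -152.3, -146.2, -128.7, -120.2]] [30.7]
ledge 368 [[26.1, 33.8, 38.7, 41.5, 41.6], [-99.6, -95.8, -29.7, 0.7, 1.9]] [18.5]Traceback (most recent call last):
  File "<stdin>", line 20, in <module>
  File "<stdin>", line 15, in st
    return _quantile_unchecked(
        a, q, axis, out, overwrite_input, method, keepdims, weights)
    return _ureduce(a,
                    func=_quantile_ureduce_func,
    ...<5 lines>...
                    overwrite_input=overwrite_input,
                    method=method)
    r = func(a, **kwargs)
    result = _quantile(arr,
                       quantiles=q,
    ...<2 lines>...
                       out=out,
                       weights=wgt)
    slices_having_nans = np.isnan(arr[-1, ...])
                                  ~~~^^^^^^^^^
IndexError: index -1 is out of bounds for axis 0 with size 0
```

>>> send_rows(
  increments="0.1 0.05 0 0 0 0; 0.2 0.1 0 0 0 0; 0.35 0.2 0 0 0 0; 0.5 0.3 0 0 0 0; 0.6 0.35 0 0 0 0; 0.65 0.36 0 0 0 -0.008; 0.65 0.36 0 0 0 -0.008; 0.65 0.36 0 0 0 -0.008",
)

```text
t: 3.53
tcp_pos: [611.7, 69.7, 203.4]
tool_rot: [[0.005, 1.0, -0.002], [1.0, -0.005, 0.001], [0.001, -0.002, -1.0]]
contact_force: [0.0, -0.5, -0.2]
opening: 87.3
```

```bash
python3 - <<'E'
from mv import *
plan([611,72,48],90)
c=cap('wrist'); save(c,'w2.png'); W=cloud(c); np.savez('w2.npz',W=W,im=c['image'],R=c['R'],t=c['t'],K=c['K'])
E
```

```text
t 3.53 p [611.7  69.7 203.4] az 89.7 f [ 0.  -0.5 -0.2] op 87.3 q [ 0.37  0.36 -0.7   1.55  0.23  1.32  1.21]
full [ 0.015 -0.002  1.036] [-0.001 -0.001 -0.003] k 1.04
step 0.014 -0.002 1.000 -0.001 -0.001 -0.003
```

View pics/w2.png

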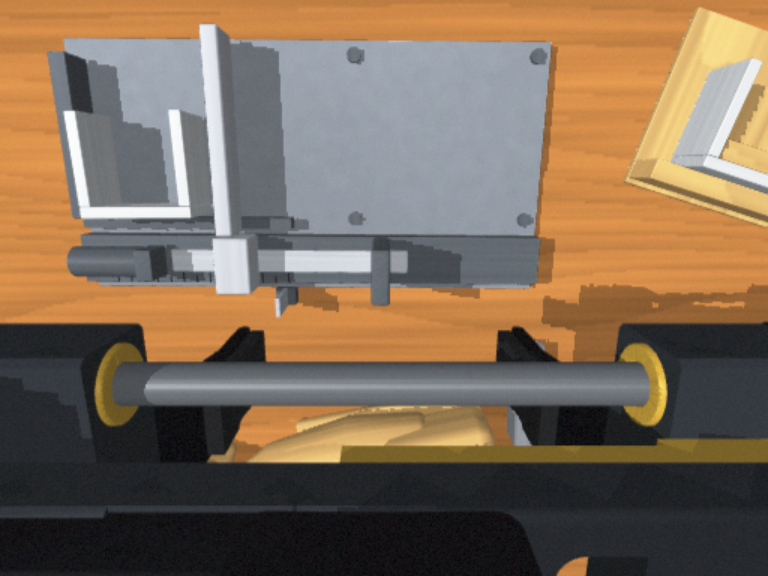

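This view shows the tab at (381,270), the pointer at (284,300), the carriage at (235,265) and the bar at (220,130).

```bash
python3 - <<'E'
from fit import *
d=np.load('w2.npz'); W=d['W'].copy(); W[216:]=np.nan
P=W.reshape(-1,3);P=P[~np.isnan(P[:,2])]; P[:,2]+=1.3
print('bench z',np.median(P[abs(P[:,2])<4][:,2]),'bed',np.median(P[abs(P[:,2]-8)<3][:,2]))
Q=P[(P[:,0]>400)&(P[:,0]<650)&(np.abs(P[:,1])<230)]
r=fit(Q,(Q[:,2]>4)*1.,[(-90,90,-155,190)],[546,2,-.004],w=1.5,near=15); G=r[0]; print('gauge',r)
np.save('G.npy',G)
L=loc(P,G)
def st(nm,m):
    q=L[m];z=P[m,2]; 
    if len(q): print(nm,len(q),np.round(np.percentile(q,[0,2,50,98,100],axis=0).T,1).tolist(),np.round([np.median(z)],1))
st('bar',(L[:,0]>-85)&(L[:,0]<30)&(L[:,1]>-60)&(L[:,1]<0)&(P[:,2]>41)&(P[:,2]<47))
st('carr',(L[:,0]>47)&(L[:,0]<85)&(L[:,1]>-60)&(L[:,1]<20)&(P[:,2]>48)&(P[:,2]<55))
st('fence',(L[:,0]>-76)&(L[:,0]<34)&(L[:,1]>-175)&(L[:,1]<-140)&(P[:,2]>28)&(P[:,2]<36))
st('railpt',(L[:,0]>25)&(L[:,0]<100)&(L[:,1]>120)&(L[:,1]<220)&(P[:,2]>16)&(P[:,2]<26))
st('mark',(L[:,0]>86)&(L[:,1]>-60)&(L[:,1]<60)&(P[:,2]>14)&(P[:,2]<50))
st('marktop',(L[:,0]>86)&(L[:,1]>-60)&(L[:,1]<60)&(P[:,2]>39)&(P[:,2]<50))
st('tab',(L[:,0]>40)&(L[:,1]>20)&(L[:,1]<160)&(P[:,2]>80)&(P[:,2]<90))
m=(L[:,0]>40)&(L[:,1]>20)&(L[:,1]<160)&(P[:,2]>80)&(P[:,2]<90); print('tab world',np.median(P[m],0), P[m].min(0),P[m].max(0))
E
```

```text
bench z -0.05547293138913889 bed 7.906513674887549
gauge (array([ 5.43944223e+02,  4.73914076e-01, -1.26083118e-02]), np.float64(346.8165758839161))
bar 1514 [[-85.0, -83.1, -31.8, 27.2, 30.0], [-60.0, -46.1, -39.9, -34.7, -34.3]] [43.9]
carr 849 [[47.4, 47.7, 65.4, 83.7, 84.1], [-46.6, -45.6, -33.4, -21.8, -21.4]] [51.9]
fence 914 [[-75.6, -74.4, -44.6, 29.9, 33.2], [-153.4, -152.3, -147.8, -140.4, -140.1]] [32.1]
railpt 1890 [[46.8, 47.3, 64.3, 81.9, 82.6], [120.0, 121.4, 154.1, 187.5, 189.3]] [21.8]
mark 109 [[89.7, 89.8, 95.7, 103.4, 103.8], [-7.8, -7.1, -4.4, -4.1, -4.0]] [32.8]
marktop 39 [[89.8, 89.9, 96.7, 103.4, 103.5], [-7.1, -7.1, -5.5, -4.2, -4.2]] [41.7]
tab 469 [[47.1, 47.5, 64.9, 81.7, 82.9], [63.4, 63.4, 69.1, 74.8, 74.9]] [83.8]
tab world [609.67909506  68.74472571  83.75983841] [591.89645901  62.84189733  80.25362068] [627.68960874  74.38182358  86.3625284 ]
```

>>> send_rows(
  increments="0 -0.01 0.2 0 0 0; 0 -0.013 0.4 0 0 0; 0 -0.013 0.6 0 0 0; 0 -0.013 0.75 0 0 0; -0.007 -0.013 0.9 0 0 0; -0.007 -0.013 1 0 0 0; -0.007 -0.013 1 0 0 0.005; -0.007 -0.013 1 0 0 0.005",
)

```text
t: 4.25
tcp_pos: [608.9, 66.3, 53.4]
tool_rot: [[0.017, 1.0, -0.003], [1.0, -0.017, -0.0], [-0.0, -0.003, -1.0]]
contact_force: [-0.0, 0.1, 0.3]
opening: 86.9
```

```bash
python3 - <<'E'
from mv import *
plan([609.7,68.7,48],89.3)
E
```

```text
t 4.25 p [608.9  66.3  53.4] az 89.0 f [-0.   0.1  0.3] op 86.9 q [ 0.33  0.49 -0.65  1.71  0.33  1.06  1.13]
full [0.016 0.005 0.036] [-0.002  0.    -0.003] k 1
step 0.016 0.005 0.036 -0.002 0.000 -0.003
```

>>> send_rows(
  increments="0.016 0.005 0.036 0 0 -0.003; 0.016 0.005 0.036 0 0 -0.003; 0.016 0.005 0.036 0 0 -0.003; 0.016 0.005 0.036 0 0 -0.003; 0.016 0.005 0.036 0 0 -0.003; 0.016 0.005 0.036 0 0 -0.003; 0.016 0.005 0.036 0 0 -0.003; 0.016 0.005 0.036 0 0 -0.003",
  claw=0,
  newtons=50,
)

```text
t: 4.92
tcp_pos: [609.7, 68.8, 48.1]
tool_rot: [[0.012, 1.0, -0.003], [1.0, -0.012, -0.0], [-0.0, -0.003, -1.0]]
contact_force: [-0.4, -0.5, 0.2]
opening: 41.7
```

```bash
python3 - <<'E'
from mv import *
plan([609.7,68.7,48],89.3)
E
```

```text
t 4.92 p [609.7  68.8  48.1] az 89.3 f [-0.4 -0.5  0.2] op 41.7 q [ 0.33  0.49 -0.65  1.71  0.34  1.05  1.12]
full [-0. -0.  0.] [-0.002  0.     0.   ] k 1
step -0.000 -0.000 0.000 -0.002 0.000 0.000
```

>>> send_rows(
  increments="0 0 0 0 0 0; 0 0 0 0 0 0; 0 0 0 0 0 0; 0 0 0 0 0 0; 0 0 0 0 0 0; 0 0 0 0 0 0; 0 0 0 0 0 0; 0 0 0 0 0 0",
  claw=0,
)

```text
t: 5.58
tcp_pos: [609.7, 69.6, 48.1]
tool_rot: [[0.011, 1.0, -0.003], [1.0, -0.011, 0.001], [0.001, -0.003, -1.0]]
contact_force: [0.1, 4.2, -1.7]
opening: 11.8
```

>>> send_rows(
  increments="0.05 0 0 0 0 0; 0.12 0 0 0 0 0; 0.19 0 0 0 0 0; 0.26 0 0 0 0 0; 0.33 0 0 0 0 0; 0.4 0 0 0 0 0; 0.467 0 0 0 0 0; 0.467 0 0 0 0 0",
)

```text
t: 6.25
tcp_pos: [610.6, 138.3, 48.0]
tool_rot: [[0.012, 1.0, -0.003], [1.0, -0.012, -0.003], [-0.003, -0.003, -1.0]]
contact_force: [-2.5, -7.1, 4.7]
opening: 11.9
```

```bash
python3 - <<'E'
from mv import *
plan([610.8,154,48],89.3)
c=cap('wrist'); save(c,'w3.png'); W=cloud(c); np.savez('w3.npz',W=W,im=c['image'],R=c['R'],t=c['t'],K=c['K'])
E
```

```text
t 6.25 p [610.6 138.3  48. ] az 89.3 f [-2.5 -7.1  4.7] op 11.9 q [ 0.22  0.52 -0.66  1.68  0.36  1.07  1.  ]
full [ 0.104  0.    -0.   ] [-0.002  0.002  0.   ] k 1
step 0.104 0.000 -0.000 -0.002 0.002 0.000
```

View pics/w3.png

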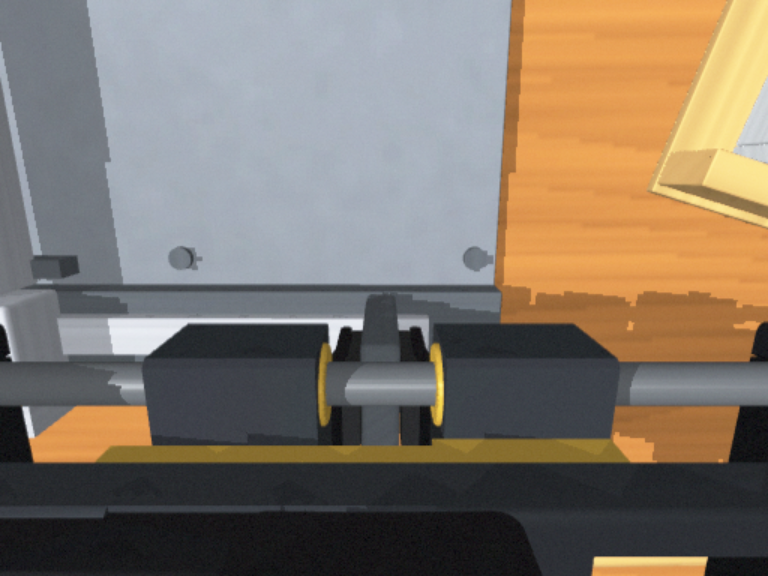

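The jaws hold the tab (380,380). I'll pull the remaining ~15.5 mm.

>>> send_rows(
  increments="0.02 0 0 0 0 0; 0.04 0 0 0 0 0; 0.06 0 0 0 0 0; 0.08 0 0 0 0 0; 0.1 0 0 0 0 0; 0.104 0 0 0 0 0; 0.104 0 0 0 0 0; 0.104 0 0 0 0 0",
)

```text
t: 6.97
tcp_pos: [610.7, 149.7, 48.0]
tool_rot: [[0.015, 1.0, -0.005], [1.0, -0.015, -0.008], [-0.008, -0.005, -1.0]]
contact_force: [-3.0, -10.5, 6.1]
opening: 11.6
```

```bash
python3 - <<'E'
from fit import *
from mv import plan
plan([610.8,154,48],89.3)
for n in ['wrist','top','scene']:
    c=cap(n); W=cloud(c)
    G=dict(wrist=[543.94,.47,-.0126],top=[545.6,3.4,-.0048],scene=[546.9,-1.4,-.0036])[n]
    G=np.array(G); G[2]=-.0126
    P=W.reshape(-1,3);P=P[~np.isnan(P[:,2])]; 
    L=loc(P,G); b=np.median(P[(abs(P[:,2])<4)][:,2]); P[:,2]-=b; print(n,b)
    def st(nm,m):
        q=L[m];z=P[m,2]
        if len(q): print(nm,len(q),np.round(np.percentile(q,[0,2,50,98,100],axis=0).T,1).tolist(),np.round([np.median(z)],1))
    st('bar',(L[:,0]>-85)&(L[:,0]<30)&(L[:,1]>-30)&(L[:,1]<30)&(P[:,2]>41)&(P[:,2]<47))
    st('carr',(L[:,0]>47)&(L[:,0]<85)&(L[:,1]>-30)&(L[:,1]<40)&(P[:,2]>48)&(P[:,2]<55))
    st('mark',(L[:,0]>87)&(L[:,0]<110)&(L[:,1]>-60)&(L[:,1]<40)&(P[:,2]>16)&(P[:,2]<47))
    save(c,n+'4.png')
    if n!='wrist':
        u,v=proj(c,[[600,0,40]])[0].astype(int); print(u,v)
        im=c['image'][max(v-40,0):v+40,u-55:u+55]; cv2.imwrite(f'pics/{n}4c.png',cv2.resize(cv2.cvtColor(im,cv2.COLOR_RGB2BGR),None,fx=6,fy=6,interpolation=cv2.INTER_CUBIC))
E
```

```text
t 6.97 p [610.7 149.7  48. ] az 89.1 f [ -3.  -10.5   6.1] op 11.6 q [ 0.19  0.53 -0.66  1.67  0.36  1.08  0.98]
full [ 0.029 -0.    -0.   ] [-0.003  0.005 -0.002] k 1
step 0.029 -0.000 -0.000 -0.003 0.005 -0.002
wrist -1.3775181915532022
carr 361 [[47.0, 47.2, 56.2, 66.6, 84.3], [10.4, 11.4, 14.0, 15.2, 15.6]] [51.]
mark 155 [[95.7, 96.1, 101.2, 104.2, 104.8], [-5.3, -5.1, -4.2, -3.3, -2.9]] [28.]
top -0.5892297716038021
bar 26 [[4.8, 6.0, 19.1, 28.8, 29.1], [-10.4, -10.3, -6.5, 1.1, 1.3]] [43.6]
carr 113 [[47.7, 48.3, 64.8, 82.0, 83.9], [-21.4, -20.5, -1.0, 13.3, 14.3]] [51.5]
mark 6 [[89.8, 90.0, 95.8, 103.3, 103.7], [-6.9, -6.8, -5.8, -4.7, -4.7]] [41.2]
261 175
scene 1.6797423690489146
bar 11 [[-4.1, -3.7, 4.8, 26.6, 26.7], [-5.6, -5.5, -1.1, 2.2, 2.3]] [42.9]
carr 98 [[47.9, 49.1, 66.6, 84.6, 84.8], [-23.5, -19.6, 1.8, 17.0, 18.7]] [51.9]
mark 34 [[90.3, 90.4, 97.1, 103.6, 105.6], [-8.8, -8.5, -4.1, -0.1, 0.4]] [31.4]
233 204
```

View pics/top4c.png

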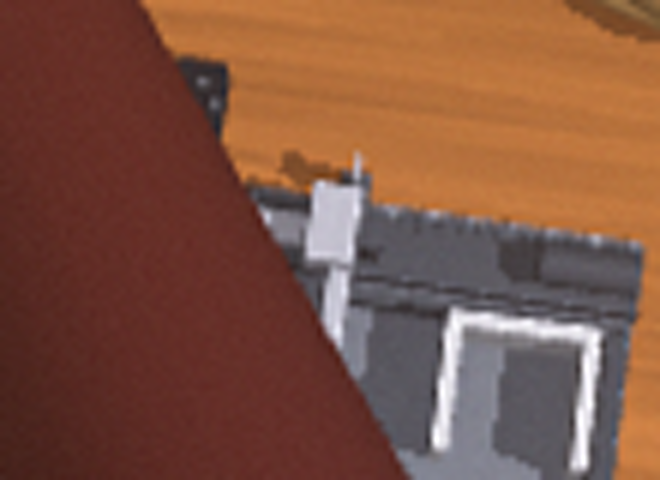

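View pics/scene4c.png

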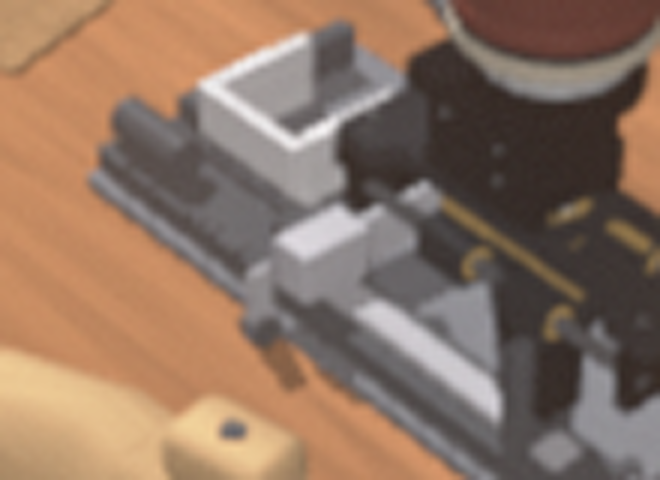

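View pics/wrist4.png

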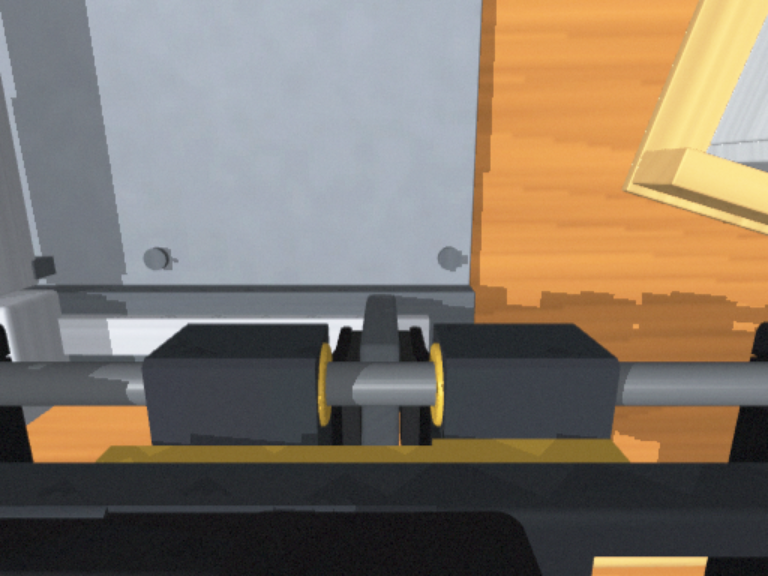

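>>> send_rows(
  increments="0.02 0 0 0 0 0; 0.035 0 0 0 0 0; 0.05 0 0 0 0 0; 0.055 0 0 0 0 0; 0.055 0 0 0 0 0; 0.055 0 0 0 0 0; 0.055 0 0 0 0 0; 0.055 0 0 0 0 0",
)

```text
t: 7.78
tcp_pos: [610.8, 154.3, 48.0]
tool_rot: [[0.018, 1.0, -0.006], [1.0, -0.018, -0.013], [-0.014, -0.006, -1.0]]
contact_force: [-5.1, -10.8, 7.1]
opening: 11.6
```

```bash
cat > chk.py <<'E'
from fit import *
from mv import plan
def chk(ns=('wrist','top')):
  for n in ns:
    c=cap(n); W=cloud(c)
    G=dict(wrist=[543.94,.47,-.0126],top=[545.6,3.4,-.0126],scene=[546.9,-1.4,-.0126])[n]
    G=np.array(G)
    P=W.reshape(-1,3);P=P[~np.isnan(P[:,2])]; 
    L=loc(P,G); b=np.median(P[(abs(P[:,2])<4)][:,2]); P[:,2]-=b; print(n,b)
    def st(nm,m):
        q=L[m];z=P[m,2]
        if len(q): print(nm,len(q),np.round(np.percentile(q,[0,2,50,98,100],axis=0).T,1).tolist(),np.round([np.median(z)],1))
    st('carr',(L[:,0]>47)&(L[:,0]<85)&(L[:,1]>-30)&(L[:,1]<40)&(P[:,2]>49)&(P[:,2]<55))
    st('bar',(L[:,0]>-85)&(L[:,0]<30)&(L[:,1]>-30)&(L[:,1]<30)&(P[:,2]>41)&(P[:,2]<47))
    st('mark',(L[:,0]>87)&(L[:,0]<110)&(L[:,1]>-60)&(L[:,1]<40)&(P[:,2]>30)&(P[:,2]<47))
    st('tab',(L[:,0]>40)&(L[:,0]<90)&(L[:,1]>20)&(L[:,1]<200)&(P[:,2]>80)&(P[:,2]<90))
E
python3 -c "
from chk import *
plan([610.8,154,48],89.3)
chk()"
```

```text
t 7.78 p [610.8 154.3  48. ] az 89.0 f [ -5.1 -10.8   7.1] op 11.6 q [ 0.18  0.53 -0.66  1.66  0.37  1.08  0.96]
full [-0.002  0.    -0.   ] [-0.004  0.009 -0.004] k 1
step -0.002 0.000 -0.000 -0.004 0.009 -0.004
wrist -1.3870177164955533
carr 339 [[47.2, 47.3, 56.2, 66.3, 84.5], [14.1, 15.5, 18.3, 19.8, 20.2]] [51.4]
tab 1056 [[47.0, 47.3, 69.7, 80.2, 81.7], [140.2, 148.7, 154.3, 159.8, 167.1]] [83.8]
top -0.5690672951732106
carr 111 [[47.2, 47.5, 63.6, 82.2, 83.7], [-16.8, -15.9, 4.0, 18.4, 19.1]] [51.4]
bar 24 [[1.4, 2.7, 18.1, 29.1, 29.8], [-5.4, -5.1, -1.1, 5.3, 5.5]] [43.2]
mark 6 [[89.9, 90.0, 95.5, 104.2, 104.6], [-6.9, -6.8, -5.8, -4.7, -4.6]] [41.7]
```

Both views put the stop face within 1 mm of the pointer. Easing the slide home now.

>>> send_rows(
  increments="-0.02 0 0 0 0 0; -0.06 0 0 0 0 0; -0.1 0 0 0 0 0; -0.15 0 0 0 0 0; -0.2 0 0 0 0 0; -0.25 0 0 0 0 0; -0.3 0 0 0 0 0; -0.35 0 0 0 0 0",
)

```text
t: 8.55
tcp_pos: [610.0, 99.4, 48.1]
tool_rot: [[0.02, 1.0, -0.006], [1.0, -0.02, -0.016], [-0.016, -0.006, -1.0]]
contact_force: [3.0, -4.6, -4.7]
opening: 11.5
```

```bash
python3 -c "
from chk import *
plan([609.7,68.7,48],89.3)"
```

```text
t 8.55 p [610.   99.4  48.1] az 88.9 f [ 3.  -4.6 -4.7] op 11.5 q [ 0.26  0.51 -0.65  1.7   0.36  1.07  1.05]
full [-0.204  0.002  0.004] [-0.004  0.01  -0.005] k 1
step -0.204 0.002 0.004 -0.004 0.010 -0.005
```

>>> send_rows(
  increments="-0.04 0 0 0 0.01 -0.005; -0.08 0 0 0 0.01 -0.005; -0.12 0 0 0 0.01 -0.005; -0.15 0 0 0 0.01 -0.005; -0.18 0 0 0 0.01 -0.005; -0.2 0 0 0 0.01 -0.005; -0.205 0 0 0 0.01 -0.005; -0.205 0 0 0 0.01 -0.005",
)

```text
t: 9.22
tcp_pos: [609.6, 69.7, 48.1]
tool_rot: [[0.011, 1.0, -0.006], [1.0, -0.011, 0.001], [0.001, -0.006, -1.0]]
contact_force: [5.5, 0.3, -9.6]
opening: 11.3
```

```bash
python3 -c "
from chk import *
plan([609.7,68.7,48],89.3)
chk(['wrist','top'])"
```

```text
t 9.22 p [609.6  69.7  48.1] az 89.4 f [ 5.5  0.3 -9.6] op 11.3 q [ 0.33  0.5  -0.65  1.71  0.34  1.06  1.12]
full [-0.007  0.001  0.001] [-0.004 -0.001  0.001] k 1
step -0.007 0.001 0.001 -0.004 -0.001 0.001
wrist -1.4761216093764813
carr 401 [[47.0, 47.2, 49.5, 52.9, 54.7], [-5.4, -4.9, 7.0, 19.0, 19.3]] [52.1]
bar 4143 [[-56.2, -54.2, -17.1, 28.0, 29.9], [-5.9, -5.0, 1.1, 6.2, 6.7]] [44.]
tab 1068 [[46.8, 47.3, 70.0, 80.2, 81.7], [55.6, 63.7, 69.5, 75.3, 83.8]] [83.8]
top -0.5757211777992606
```

Stop face reads −5.4 against the pointer's −5.6, and the tab is home to within 0.5 mm. Releasing.

>>> send_rows(
  increments="-0.006 0 0 0 0 0; -0.006 0 0 0 0 0; -0.006 0 0 0 0 0; -0.006 0 0 0 0 0; -0.006 0 0 0 0 0; -0.006 0 0 0 0 0; -0.006 0 0 0 0 0; -0.006 0 0 0 0 0",
  claw=1,
)

```text
t: 9.98
tcp_pos: [609.6, 68.8, 48.2]
tool_rot: [[0.011, 1.0, -0.006], [1.0, -0.011, 0.001], [0.001, -0.006, -1.0]]
contact_force: [-0.6, -0.4, -0.3]
opening: 57.1
```

>>> send_rows(
  increments="0 0 -0.1 0 0 0; 0 0 -0.3 0 0 0; 0 0 -0.5 0 0 0; 0 0 -0.7 0 0 0; 0 0 -0.9 0 0 0; 0 0 -1 0 0 0; 0 0 -1 0 0 0; 0 0 -1 0 0 0",
)

```text
t: 10.65
tcp_pos: [610.9, 68.7, 198.9]
tool_rot: [[0.011, 1.0, -0.004], [1.0, -0.011, 0.001], [0.001, -0.004, -1.0]]
contact_force: [0.2, -0.8, -1.4]
opening: 86.9
```

```bash
python3 - <<'E'
from chk import *
plan([609.7,68.7,200],89.3)
chk(['wrist','top'])
c=cap('wrist'); save(c,'w5.png')
# fit channel in stand from top
c=cap('top');W=cloud(c)
P=near(W,518,335,80); r=fit(P,((P[:,2]>41)&(P[:,2]<52))*1.,U,[521,337,2.84],w=1.5); print('ch top',r)
c=cap('wrist');W=cloud(c);W[216:]=np.nan
P=near(W,518,335,80); P=P[~np.isnan(P[:,2])];print(len(P)); r=fit(P,((P[:,2]>41)&(P[:,2]<52))*1.,U,[521,337,2.84],w=1.5); print('ch wr',r)
E
```

```text
t 10.65 p [610.9  68.7 198.9] az 89.4 f [ 0.2 -0.8 -1.4] op 86.9 q [ 0.37  0.36 -0.7   1.55  0.23  1.32  1.2 ]
full [-0.    -0.008 -0.007] [-0.002 -0.001  0.001] k 1
step -0.000 -0.008 -0.007 -0.002 -0.001 0.001
wrist -1.33943834662458
carr 873 [[47.1, 47.4, 65.0, 84.1, 84.8], [-6.1, -5.1, 6.9, 18.8, 19.2]] [51.9]
bar 1538 [[-85.0, -83.1, -31.7, 27.8, 30.0], [-6.1, -5.6, 0.5, 6.1, 6.4]] [43.9]
mark 71 [[89.7, 89.9, 96.2, 103.6, 104.1], [-7.1, -7.0, -4.7, -4.1, -4.0]] [41.5]
tab 486 [[47.1, 47.7, 64.3, 81.9, 82.5], [63.4, 63.4, 69.1, 74.7, 74.8]] [83.8]
top -0.5826002011591581
ch top (array([521.91047458, 336.91542763,   2.84688379]), np.float64(60.32968209140918))
11033
ch wr (array([519.92234891, 334.25360219,   2.8458819 ]), np.float64(352.0279857868758))
```

View pics/w5.png

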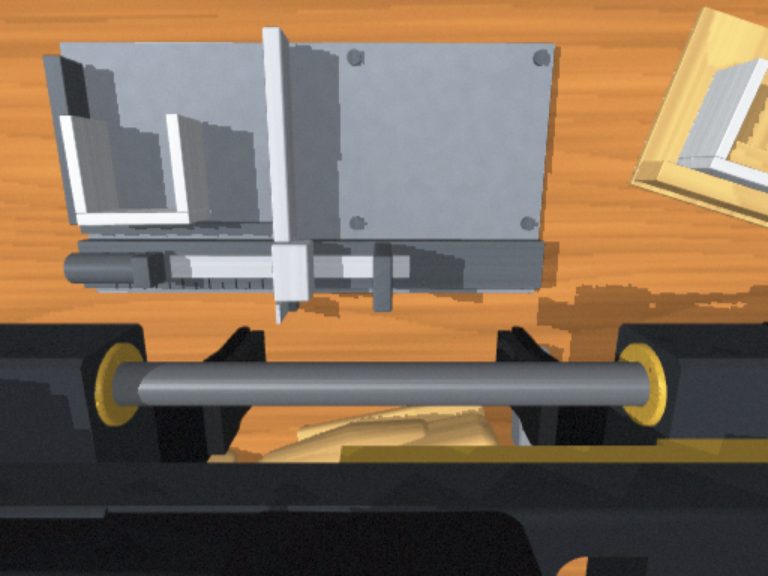

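The stop carriage (290,270) is in line with the pointer (280,312), and the slide is home. Next is the stand.

```bash
python3 -c "
from mv import *
plan([595,312,200],73)"
```

```text
t 10.9 p [609.8  68.5 196.8] az 89.4 f [ 0.4 -0.9  0.1] op 87.0 q [ 0.37  0.36 -0.7   1.56  0.23  1.32  1.2 ]
full [ 1.622 -0.117 -0.019] [-0.005  0.     0.182] k 1.62
step 1.000 -0.072 -0.011 -0.003 0.000 0.112
```

>>> send_rows(
  increments="0.25 -0.02 0 0 0 0.03; 0.5 -0.04 0 0 0 0.06; 0.75 -0.07 -0.02 0 0 0.1; 1 -0.09 -0.02 0 0 0.14; 1 -0.09 -0.02 0 0 0.18; 1 -0.09 -0.02 0 0 0.18; 1 -0.09 -0.02 0 0 0.18; 1 -0.09 -0.02 0 0 0.18",
)

```text
t: 11.57
tcp_pos: [598.3, 217.0, 199.4]
tool_rot: [[0.289, 0.957, -0.008], [0.957, -0.289, 0.0], [-0.002, -0.008, -1.0]]
contact_force: [-0.5, -0.7, -0.6]
opening: 87.0
```

```bash
python3 -c "
from mv import *
plan([595,312,200],73)"
```

```text
t 11.57 p [598.3 217.  199.4] az 73.2 f [-0.5 -0.7 -0.6] op 87.0 q [ 0.11  0.41 -0.69  1.49  0.26  1.34  0.67]
full [ 0.6   -0.204 -0.004] [-0.005  0.001  0.002] k 1
step 0.600 -0.204 -0.004 -0.005 0.001 0.002
```

>>> send_rows(
  increments="0.15 -0.05 0 0 0 0; 0.3 -0.1 0 0 0 0; 0.45 -0.15 0 -0.005 0 0; 0.6 -0.2 0 -0.005 0 0; 0.6 -0.2 0 -0.005 0 0; 0.6 -0.2 0 -0.005 0 0; 0.6 -0.2 0 -0.005 0 0; 0.6 -0.2 0 -0.005 0 0",
)

```text
t: 12.23
tcp_pos: [596.5, 309.6, 199.3]
tool_rot: [[0.291, 0.957, -0.001], [0.957, -0.291, -0.003], [-0.003, 0.0, -1.0]]
contact_force: [1.2, -0.1, -0.5]
opening: 87.1
```

```bash
python3 - <<'E'
from chk import *
plan([529,332,160],73)
c=cap('wrist'); save(c,'w6.png');W=cloud(c);W[216:]=np.nan
P=near(W,520,334,80); P=P[~np.isnan(P[:,2])]
b=np.median(near(W,520,334,200)[:,2]); 
Q=W.reshape(-1,3); b=np.nanmedian(Q[abs(Q[:,2])<4][:,2]); P[:,2]-=b; print('b',b,'top z',np.median(P[(P[:,2]>42)&(P[:,2]<52),2]))
r=fit(P,((P[:,2]>43)&(P[:,2]<50))*1.,U,[521,337,2.84],w=1.); print('ch wr',r); x,y,a=r[0]
for l in [-9,0]: print(l, x+l*np.cos(a), y+l*np.sin(a), np.degrees(a)-90)
E
```

```text
t 12.23 p [596.5 309.6 199.3] az 73.1 f [ 1.2 -0.1 -0.5] op 87.1 q [-0.05  0.48 -0.7   1.4   0.31  1.37  0.52]
full [ 0.012 -0.474  0.262] [0.    0.002 0.001] k 1
step 0.012 -0.474 0.262 0.000 0.002 0.001
b -1.3065595236755256 top z 45.885285416919096
ch wr (array([520.19417793, 332.07738779,   2.84318484]), np.float64(232.17319010820722))
-9 528.7964301391485 329.4313989472138 72.90249164152311
0 520.194177930791 332.07738778766816 72.90249164152311
```

View pics/w6.png

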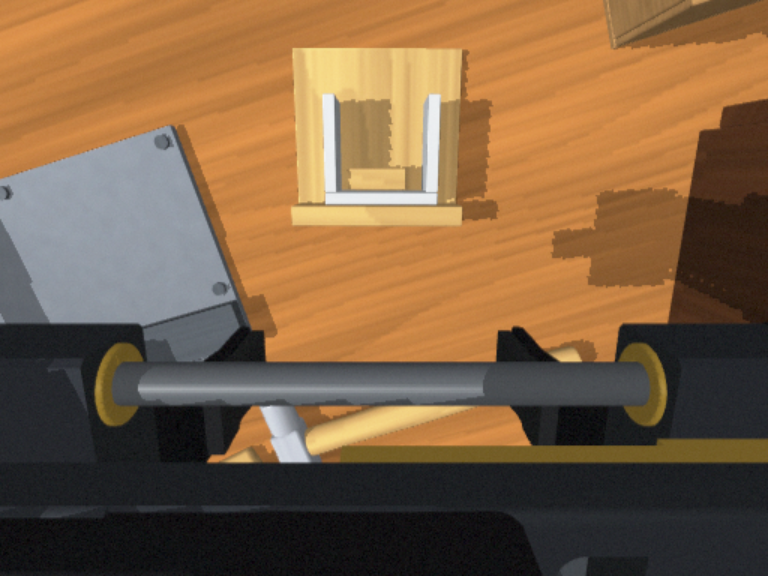

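```bash
python3 -c "
from mv import *
plan([528.8,329.4,80],72.9)"
```

```text
t 12.28 p [596.5 309.8 199.4] az 73.1 f [ 0.1 -0.1 -0.6] op 87.1 q [-0.05  0.48 -0.7   1.4   0.31  1.37  0.52]
full [-0.004 -0.47   0.796] [0.    0.002 0.002] k 1
step -0.004 -0.470 0.796 0.000 0.002 0.002
```

>>> send_rows(
  increments="0 -0.12 0.05 0 0 0; 0 -0.24 0.2 0 0 0; 0 -0.36 0.4 0 0 0; 0 -0.47 0.6 0 0 0; -0.004 -0.47 0.75 0 0.002 0.002; -0.004 -0.47 0.8 0 0.002 0.002; -0.004 -0.47 0.8 0 0.002 0.002; -0.004 -0.47 0.8 0 0.002 0.002",
)

```text
t: 12.95
tcp_pos: [530.1, 328.7, 80.2]
tool_rot: [[0.296, 0.955, 0.001], [0.955, -0.296, -0.0], [0.0, 0.001, -1.0]]
contact_force: [0.4, 0.4, 1.2]
opening: 86.8
```

```bash
python3 - <<'E'
from mv import *
plan([528.8,329.4,15],72.9)
c=cap('wrist'); save(c,'w7.png')
E
```

```text
t 12.95 p [530.1 328.7  80.2] az 72.8 f [0.4 0.4 1.2] op 86.8 q [-0.08  0.49 -0.7   1.66  0.34  1.12  0.39]
full [ 0.002 -0.01   0.435] [ 0.001 -0.    -0.001] k 1
step 0.002 -0.010 0.435 0.001 -0.000 -0.001
```

View pics/w7.png

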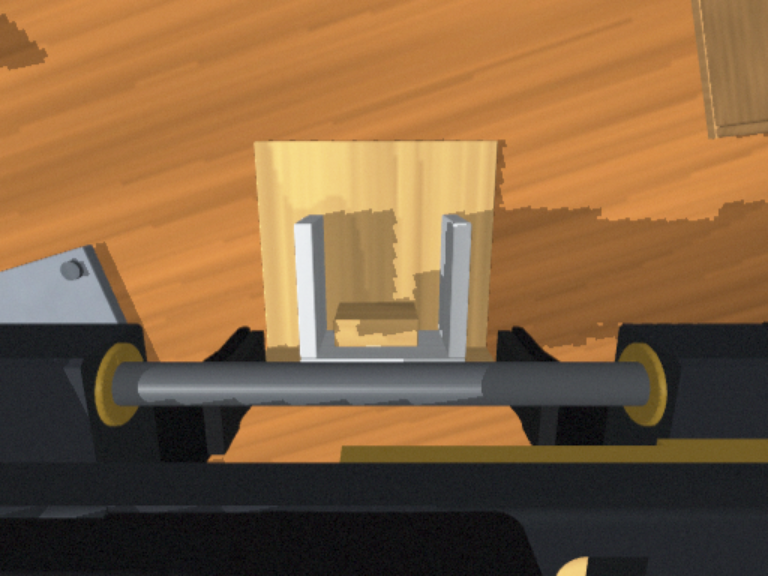

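The channel (295–470) is centred between the fingers (265–498) at column 382. Descending.

>>> send_rows(
  increments="0 -0.01 0.08 0 0 0; 0 -0.01 0.16 0 0 0; 0 -0.01 0.24 0 0 0; 0 -0.01 0.32 0 0 0; 0.002 -0.01 0.38 0 0 0; 0.002 -0.01 0.43 0 0 0; 0.002 -0.01 0.43 0 0 0; 0.002 -0.01 0.43 0 0 0",
)

```text
t: 13.67
tcp_pos: [528.8, 330.1, 15.9]
tool_rot: [[0.296, 0.955, 0.001], [0.955, -0.296, 0.001], [0.001, 0.001, -1.0]]
contact_force: [0.4, -0.4, 0.9]
opening: 86.9
```

>>> send_rows(
  increments="0 0 0 0 0 0; 0 0 0 0 0 0; 0 0 0 0 0 0; 0 0 0 0 0 0; 0 0 0 0 0 0; 0 0 0 0 0 0; 0 0 0 0 0 0; 0 0 0 0 0 0",
  claw=0.6,
  newtons=25,
)

```text
t: 14.33
tcp_pos: [529.2, 330.3, 16.5]
tool_rot: [[0.296, 0.955, 0.002], [0.955, -0.296, 0.001], [0.001, 0.002, -1.0]]
contact_force: [-1.6, -0.2, 5.3]
opening: 75.5
```

>>> send_rows(
  increments="0 0 -0.05 0 0 0; 0 0 -0.12 0 0 0; 0 0 -0.2 0 0 0; 0 0 -0.35 0 0 0; 0 0 -0.55 0 0 0; 0 0 -0.75 0 0 0; 0 0 -0.9 0 0 0; 0 0 -0.9 0 0 0",
)

```text
t: 15.0
tcp_pos: [530.8, 332.2, 158.1]
tool_rot: [[0.295, 0.955, 0.009], [0.955, -0.295, 0.005], [0.008, 0.007, -1.0]]
contact_force: [0.6, 0.6, -2.0]
opening: 75.8
```

```bash
python3 - <<'E'
from mv import *
plan([546,-351,160],-90)
c=cap('wrist'); save(c,'w8.png')
E
```

```text
t 15.0 p [530.8 332.2 158.1] az 72.8 f [ 0.6  0.6 -2. ] op 75.8 q [-0.06  0.41 -0.73  1.59  0.29  1.24  0.43]
full [-4.321  1.443 -0.035] [-0.006 -0.008  1.809] k 4.32
step -1.000 0.334 -0.008 -0.001 -0.002 0.419
```

View pics/w8.png

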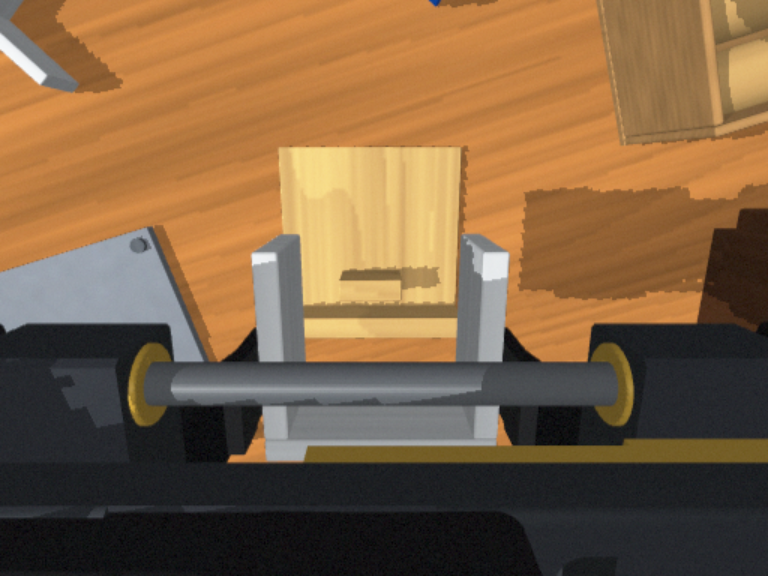

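>>> send_rows(
  increments="-0.15 0.05 0 0 0 0.03; -0.35 0.12 0 0 0 0.1; -0.6 0.2 0 0 0 0.17; -0.85 0.28 0 0 0 0.24; -1 0.33 0 0 0 0.31; -1 0.33 0 0 0 0.38; -1 0.33 0 0 0 0.44; -1 0.33 0 0 0 0.5",
)

```text
t: 15.72
tcp_pos: [532.5, 172.3, 154.0]
tool_rot: [[0.887, 0.461, 0.005], [0.461, -0.887, 0.003], [0.006, -0.0, -1.0]]
contact_force: [0.6, 0.9, -1.7]
opening: 76.2
```

```bash
python3 - <<'E'
from mv import *
plan([546,-351,160],-90)
E
```

```text
t 15.72 p [532.5 172.3 154. ] az 27.4 f [ 0.6  0.9 -1.7] op 76.2 q [ 0.12  0.25 -0.59  1.76  0.15  1.18 -0.03]
full [-1.528  3.138 -0.05 ] [-0.004 -0.002  1.305] k 3.14
step -0.487 1.000 -0.016 -0.001 -0.001 0.416
```

>>> send_rows(
  increments="-0.12 0.25 -0.01 0 0 0.07; -0.24 0.5 -0.03 0 0 0.14; -0.36 0.75 -0.05 0 0 0.21; -0.49 1 -0.05 0 0 0.28; -0.49 1 -0.05 0 0 0.35; -0.49 1 -0.05 0 0 0.42; -0.49 1 -0.05 0 0 0.47; -0.49 1 -0.05 0 0 0.5",
)

```text
t: 16.38
tcp_pos: [535.5, 4.9, 160.2]
tool_rot: [[0.952, -0.307, 0.004], [-0.307, -0.952, 0.003], [0.003, -0.004, -1.0]]
contact_force: [0.9, 0.5, -2.1]
opening: 76.1
```

```bash
python3 - <<'E'
from mv import *
plan([546,-351,160],-90)
E
```

```text
t 16.38 p [535.5   4.9 160.2] az -17.9 f [ 0.9  0.5 -2.1] op 76.1 q [ 0.28  0.17 -0.41  1.81  0.07  1.17 -0.46]
full [ 0.794  2.237 -0.006] [-0.003  0.     0.802] k 2.24
step 0.355 1.000 -0.003 -0.001 0.000 0.358
```

>>> send_rows(
  increments="0.09 0.25 0 0 0 0.07; 0.18 0.5 0 0 0 0.14; 0.27 0.75 0 0 0 0.21; 0.36 1 0 0 0 0.28; 0.36 1 0 0 0 0.34; 0.36 1 0 0 0 0.4; 0.36 1 0 0 0 0.4; 0.36 1 0 0 0 0.4",
)

```text
t: 17.05
tcp_pos: [540.4, -154.0, 159.0]
tool_rot: [[0.593, -0.806, 0.002], [-0.806, -0.593, 0.003], [-0.001, -0.004, -1.0]]
contact_force: [-1.2, 0.8, -2.3]
opening: 75.7
```

```bash
python3 - <<'E'
from mv import *
plan([546,-351,160],-90)
E
```

```text
t 17.05 p [ 540.4 -154.   159. ] az -53.7 f [-1.2  0.8 -2.3] op 75.7 q [ 0.41  0.21 -0.23  1.76  0.05  1.18 -0.78]
full [ 1.08   0.748 -0.011] [-0.002  0.002  0.404] k 1.08
step 1.000 0.693 -0.010 -0.002 0.002 0.374
```

>>> send_rows(
  increments="0.25 0.17 0 0 0 0.07; 0.5 0.35 0 0 0 0.14; 0.75 0.52 0 0 0 0.21; 1 0.69 0 0 0 0.28; 1 0.69 0 0 0 0.35; 1 0.69 0 0 0 0.4; 1 0.69 0 0 0 0.4; 1 0.69 0 0 0 0.4",
)

```text
t: 17.72
tcp_pos: [546.1, -334.8, 157.9]
tool_rot: [[0.012, -1.0, 0.002], [-1.0, -0.012, 0.005], [-0.004, -0.002, -1.0]]
contact_force: [0.0, 0.9, -1.6]
opening: 75.6
```

```bash
python3 - <<'E'
from chk import *
plan([546,-351,60],-90)
c=cap('wrist'); save(c,'w9.png'); 
c=cap('top');save(c,'top9.png'); W=cloud(c)
print('jar',W[int(232/1.5),int(552/1.5)])
E
```

```text
t 17.72 p [ 546.1 -334.8  157.9] az -89.3 f [ 0.   0.9 -1.6] op 75.6 q [ 0.52  0.36 -0.05  1.57  0.01  1.22 -1.09]
full [0.111 0.003 0.652] [-0.001  0.003  0.008] k 1
step 0.111 0.003 0.652 -0.001 0.003 0.008
jar [ 697.2392764  -296.84780405   77.89375407]
```

View pics/w9.png

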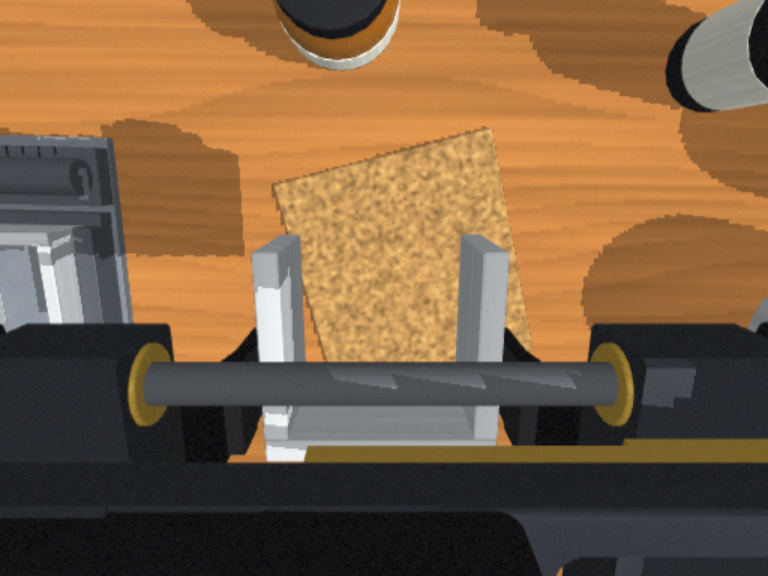

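View pics/top9.png

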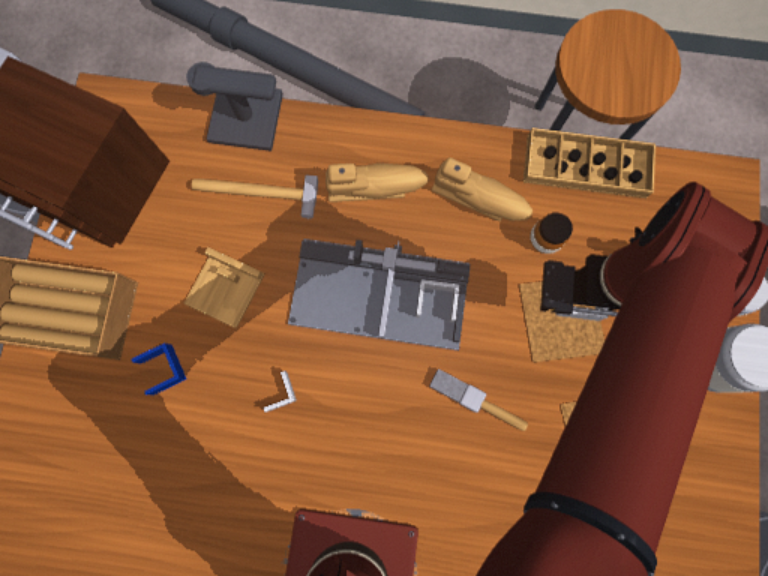

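>>> send_rows(
  increments="0.1 0 0.1 0 0 0; 0.105 0 0.25 0 0 0.008; 0.105 0 0.4 0 0 0.008; 0.105 0 0.55 0 0 0.008; 0.105 0 0.7 0 0 0.008; 0.105 0 0.78 0 0 0.008; 0.105 0 0.84 0 0 0.008; 0.105 0 0.86 0 0 0.008",
)

```text
t: 18.48
tcp_pos: [546.6, -348.8, 28.2]
tool_rot: [[0.002, -1.0, 0.001], [-1.0, -0.002, 0.005], [-0.005, -0.001, -1.0]]
contact_force: [-0.5, 0.5, -1.5]
opening: 75.8
```

```bash
python3 - <<'E'
from chk import *
plan([546,-351,15],-90)
E
```

```text
t 18.48 p [ 546.6 -348.8   28.2] az -89.9 f [-0.5  0.5 -1.5] op 75.8 q [ 0.54  0.49 -0.04  1.66  0.02  0.99 -1.08]
full [0.015 0.004 0.088] [-0.001  0.003  0.001] k 1
step 0.015 0.004 0.088 -0.001 0.003 0.001
```

>>> send_rows(
  increments="0 0 0.02 0 0.003 0; 0 0 0.04 0 0.003 0; 0 0 0.06 0 0.003 0; 0 0 0.075 0 0.003 0; 0 0 0.085 0 0.003 0; 0 0 0.09 0 0.003 0; 0 0 0.09 0 0.003 0; 0 0 0.09 0 0.003 0",
)

```text
t: 19.15
tcp_pos: [546.7, -348.9, 14.9]
tool_rot: [[0.002, -1.0, 0.001], [-1.0, -0.002, 0.0], [-0.0, -0.001, -1.0]]
contact_force: [-1.2, -0.5, -1.3]
opening: 75.5
```

>>> send_rows(
  increments="0 0 0 0 0 0; 0 0 0 0 0 0; 0 0 0 0 0 0; 0 0 0 0 0 0; 0 0 0 0 0 0; 0 0 0 0 0 0; 0 0 0 0 0 0; 0 0 0 0 0 0",
  claw=1,
)

```text
t: 19.82
tcp_pos: [546.7, -348.9, 14.9]
tool_rot: [[0.002, -1.0, 0.001], [-1.0, -0.002, 0.0], [-0.0, -0.001, -1.0]]
contact_force: [-0.1, 0.5, -0.1]
opening: 86.9
```

>>> send_rows(
  increments="0 0 -0.1 0 0 0; 0 0 -0.3 0 0 0; 0 0 -0.5 0 0 0; 0 0 -0.7 0 0 0; 0 0 -0.9 0 0 0; 0 0 -1 0 0 0; 0 0 -1 0 0 0; 0 0 -1 0 0 0",
)

```text
t: 20.48
tcp_pos: [546.9, -349.1, 165.7]
tool_rot: [[0.002, -1.0, 0.003], [-1.0, -0.002, -0.001], [0.001, -0.003, -1.0]]
contact_force: [0.9, -0.1, -1.1]
opening: 87.4
```

```bash
python3 - <<'E'
from chk import *
plan([480,-351,200],0)
c=cap('wrist'); save(c,'w10.png'); 
E
```

```text
t 20.48 p [ 546.9 -349.1  165.7] az -89.9 f [ 0.9 -0.1 -1.1] op 87.4 q [ 0.53  0.36 -0.04  1.54  0.01  1.23 -1.08]
full [ 0.012  0.446 -0.23 ] [-0.001 -0.002 -0.999] k 1.61
step 0.007 0.277 -0.143 -0.001 -0.001 -0.620
```

View pics/w10.png

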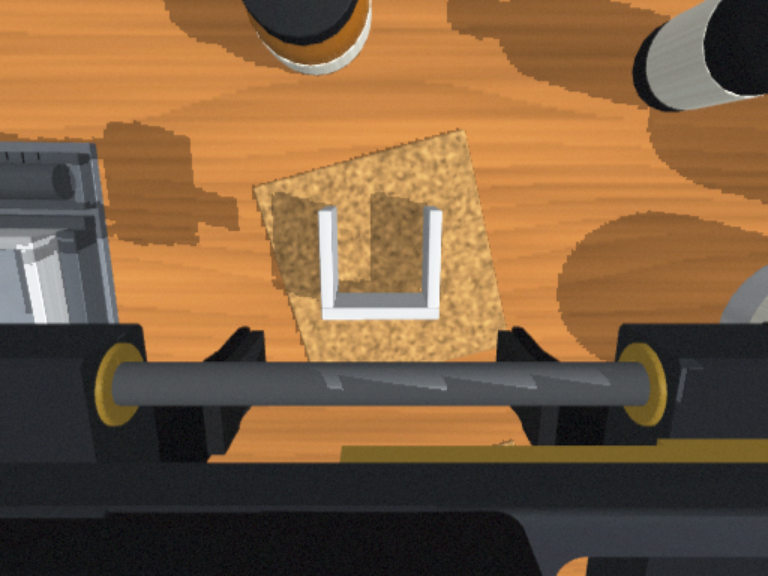

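The channel sits flat on the pad at (380,262), released and pointing to world +x. I'll fit its pose here.

```bash
python3 - <<'E'
from chk import *
plan([480,-351,200],0)
c=cap('wrist');W=cloud(c);W[216:]=np.nan
Q=W.reshape(-1,3); b=np.nanmedian(Q[abs(Q[:,2])<3][:,2])
P=near(W,556,-349,80); P=P[~np.isnan(P[:,2])]; P[:,2]-=b; print('b',b,'top z',np.median(P[(P[:,2]>38)&(P[:,2]<52),2]))
r=fit(P,((P[:,2]>40)&(P[:,2]<49))*1.,U,[556,-349,0],w=1.); print('ch',r); x,y,a=r[0]
for l in [-31,-9]: print(l, x+l*np.cos(a), y+l*np.sin(a), np.degrees(a))
P=near(W,546,-350,130);P=P[~np.isnan(P[:,2])];P[:,2]-=b
r=fit(P,((P[:,2]>2))*1.,[(-80,80,-75,75)],[546,-350,.26],w=1.5); print('pad',r)
E
```

```text
t 20.53 p [ 546.2 -348.8  164.3] az -89.9 f [-0.2  0.6 -0.3] op 87.2 q [ 0.53  0.36 -0.04  1.54  0.01  1.23 -1.08]
full [ 0.014  0.441 -0.239] [-0.001 -0.    -0.999] k 1.61
step 0.009 0.274 -0.148 -0.000 -0.000 -0.620
b -1.1975646886580131 top z 43.75705822373802
ch (array([ 5.55039816e+02, -3.49497499e+02,  2.53592735e-03]), np.float64(329.8055652654483))
-31 524.0399156558387 -349.57611302539186 0.1452979344707589
-9 546.0398449156737 -349.5203226834262 0.1452979344707589
pad (array([ 5.45503906e+02, -3.54280134e+02,  2.61251968e-01]), np.float64(262.8193667615227))
```

>>> send_rows(
  increments="0 0.03 0 0 0 -0.08; 0 0.06 0 0 0 -0.16; 0 0.1 0 0 0 -0.24; 0 0.12 0 0 0 -0.32; 0 0.15 0 0 0 -0.4; 0 0.15 0 0 0 -0.48; 0 0.15 0 0 0 -0.56; 0 0.15 0 0 0 -0.64",
  claw=0.46,
)

```text
t: 21.25
tcp_pos: [522.5, -348.1, 161.6]
tool_rot: [[0.846, -0.534, -0.003], [-0.534, -0.846, 0.003], [-0.004, -0.001, -1.0]]
contact_force: [0.4, -0.4, -0.1]
opening: 44.1
```

```bash
python3 -c "
from mv import *
plan([524,-349.5,80],0)"
```

```text
t 21.25 p [ 522.5 -348.1  161.6] az -32.3 f [ 0.4 -0.4 -0.1] op 44.1 q [ 0.67  0.34 -0.19  1.59  0.06  1.23 -0.09]
full [0.015 0.003 0.544] [-0.001  0.002 -0.358] k 1
step 0.015 0.003 0.544 -0.001 0.002 -0.358
```

>>> send_rows(
  increments="0 0 0 0 0 -0.08; 0 0 0.05 0 0 -0.16; 0 0 0.15 0 0 -0.24; 0.015 0 0.25 0 0 -0.32; 0.015 0 0.35 0 0 -0.36; 0.015 0 0.45 0 0 -0.36; 0.015 0 0.54 0 0 -0.36; 0.015 0 0.54 0 0 -0.36",
)

```text
t: 21.92
tcp_pos: [521.9, -347.8, 76.3]
tool_rot: [[1.0, 0.002, -0.008], [0.002, -1.0, 0.006], [-0.008, -0.006, -1.0]]
contact_force: [-1.0, -0.7, -1.1]
opening: 39.7
```

```bash
python3 -c "
from mv import *
plan([524,-349.5,11],0)
c=cap('wrist'); save(c,'w11.png')"
```

```text
t 21.92 p [ 521.9 -347.8   76.3] az 0.1 f [-1.  -0.7 -1.1] op 39.7 q [ 0.73  0.42 -0.26  1.66  0.12  1.08  0.43]
full [0.017 0.014 0.435] [-0.004  0.005  0.001] k 1
step 0.017 0.014 0.435 -0.004 0.005 0.001
```

View pics/w11.png

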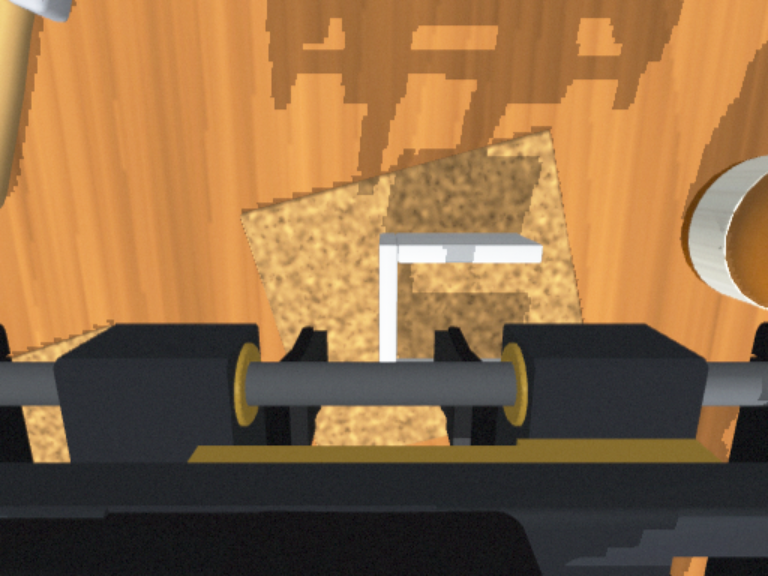

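The web (column 388) lies between the fingers (327–435), about 2 mm right of their centre, which matches the planned correction.

>>> send_rows(
  increments="0.017 0.01 0.08 0 0.005 0; 0.017 0.014 0.16 -0.004 0.005 0; 0.017 0.014 0.24 -0.004 0.005 0; 0.017 0.014 0.32 -0.004 0.005 0; 0.017 0.014 0.38 -0.004 0.005 0; 0.017 0.014 0.43 -0.004 0.005 0; 0.017 0.014 0.43 -0.004 0.005 0; 0.017 0.014 0.43 -0.004 0.005 0",
)

```text
t: 22.63
tcp_pos: [524.8, -349.9, 13.4]
tool_rot: [[1.0, 0.002, 0.001], [0.002, -1.0, -0.001], [0.001, 0.001, -1.0]]
contact_force: [0.4, -0.1, 0.0]
opening: 40.1
```

>>> send_rows(
  increments="0 0 0 0 0 0; 0 0 0 0 0 0; 0 0 0 0 0 0; 0 0 0 0 0 0; 0 0 0 0 0 0; 0 0 0 0 0 0; 0 0 0 0 0 0; 0 0 0 0 0 0",
  claw=0,
  newtons=40,
)

```text
t: 23.3
tcp_pos: [525.0, -350.0, 13.6]
tool_rot: [[1.0, 0.002, 0.001], [0.002, -1.0, -0.001], [0.001, 0.001, -1.0]]
contact_force: [-0.5, 0.8, 2.1]
opening: 7.7
```

```bash
python3 -c "
from mv import *
plan([524,-349.5,11],0)"
```

```text
t 23.3 p [ 525.  -350.    13.6] az 0.1 f [-0.5  0.8  2.1] op 7.7 q [ 0.72  0.49 -0.25  1.71  0.15  0.96  0.41]
full [-0.006 -0.003  0.018] [ 0.001 -0.001  0.001] k 1
step -0.006 -0.003 0.018 0.001 -0.001 0.001
```

>>> send_rows(
  increments="0 0 -0.06 0 0 0; 0 0 -0.15 0 0 0; 0 0 -0.3 0 0 0; 0 0 -0.45 0 0 0; 0 -0.1 -0.6 0 0 0; 0 -0.3 -0.65 0 0 0; -0.1 -0.5 -0.65 0 0 0; -0.15 -0.7 -0.65 0 0 0",
)

```text
t: 23.97
tcp_pos: [501.8, -244.1, 112.9]
tool_rot: [[1.0, 0.001, 0.003], [0.001, -1.0, -0.002], [0.003, 0.002, -1.0]]
contact_force: [-0.4, 0.3, -3.1]
opening: 7.6
```

```bash
python3 -c "
from mv import *
plan([476.6,-64.7,112],-.7)"
```

```text
t 23.97 p [ 501.8 -244.1  112.9] az 0.1 f [-0.4  0.3 -3.1] op 7.6 q [ 0.65  0.25 -0.32  1.81  0.09  1.09  0.3 ]
full [-0.166 -1.196  0.003] [ 0.001 -0.002  0.009] k 1.2
step -0.139 -1.000 0.003 0.001 -0.002 0.007
```

>>> send_rows(
  increments="-0.03 -0.2 0 0 0 0; -0.06 -0.4 0 0 0 0; -0.1 -0.6 0 0 0 0; -0.14 -0.8 0 0 0 0.005; -0.16 -0.95 0 0 0 0.009; -0.16 -1 0 0 0 0.009; -0.16 -1 0 0 0 0.009; -0.16 -1 0 0 0 0.009",
)

```text
t: 24.63
tcp_pos: [477.9, -94.7, 113.4]
tool_rot: [[1.0, -0.012, 0.004], [-0.012, -1.0, -0.003], [0.004, 0.003, -1.0]]
contact_force: [0.1, -1.0, -2.6]
opening: 8.0
```

```bash
python3 -c "
from mv import *
plan([476.6,-64.7,112],-.7)
c=cap('wrist'); save(c,'w12.png'); W=cloud(c); np.savez('w12.npz',W=W,im=c['image'],R=c['R'],t=c['t'],K=c['K'])"
```

```text
t 24.63 p [477.9 -94.7 113.4] az -0.7 f [ 0.1 -1.  -2.6] op 8.0 q [ 0.51  0.12 -0.43  1.97  0.06  1.06  0.04]
full [-0.011 -0.2    0.009] [ 0.002 -0.003  0.   ] k 1
step -0.011 -0.200 0.009 0.002 -0.003 0.000
```

View pics/w12.png

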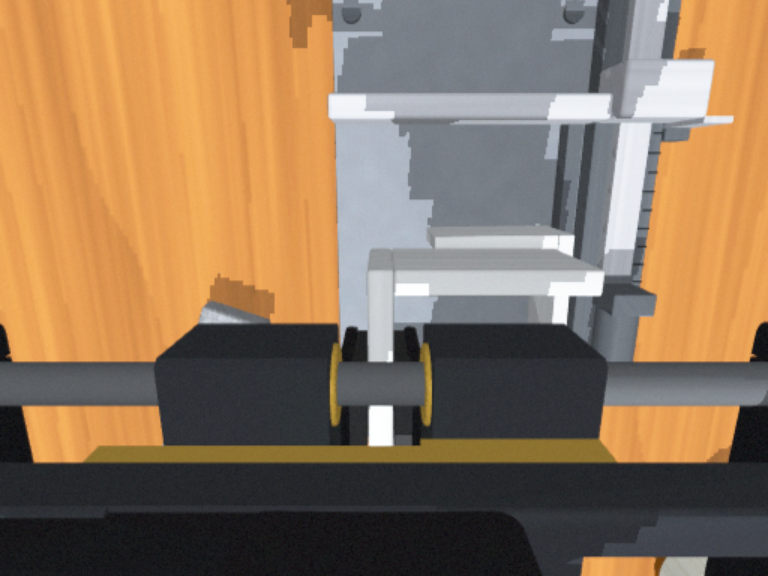

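The held channel (web column 380, far leg at row 270) looks square. The other channel's leg is behind it at (500,235) and the bar is at row 105. I'll check the numbers.

```bash
python3 - <<'E'
from chk import *
d=np.load('w12.npz'); W=d['W'].copy(); W[212:]=np.nan
P=W.reshape(-1,3);P=P[~np.isnan(P[:,2])]; P[:,2]-=np.median(P[abs(P[:,2])<4][:,2])
L=loc(P,np.array([543.94,.47,-.0126]))
def st(nm,m):
    q=L[m];z=P[m,2]
    if len(q): print(nm,len(q),np.round(np.percentile(q,[0,2,50,98,100],axis=0).T,1).tolist(),np.round([np.median(z)],1))
st('ci leg',(P[:,2]>44)&(P[:,2]<51)&(L[:,1]<-40)&(L[:,0]<36))
st('bar',(P[:,2]>42)&(P[:,2]<47)&(L[:,1]>-30)&(L[:,0]<30)&(L[:,1]<20))
st('held',(P[:,2]>120)&(P[:,2]<160))
for lo,hi in [(-45,-20),(0,25)]: st('held',(P[:,2]>130)&(P[:,2]<150)&(L[:,0]>lo)&(L[:,0]<hi))
st('mark',(L[:,0]>87)&(L[:,0]<110)&(L[:,1]>-60)&(L[:,1]<40)&(P[:,2]>30)&(P[:,2]<47))
# bed edge left
st('bed',(P[:,2]>6)&(P[:,2]<10)&(L[:,1]<-15)&(L[:,1]>-50)&(L[:,0]<0))
# ci refit from w2
d=np.load('w2.npz'); W=d['W'].copy(); W[216:]=np.nan; P=W.reshape(-1,3);P=P[~np.isnan(P[:,2])]; P[:,2]+=1.3
L=loc(P,np.array([543.94,.47,-.0126])); Q=P[(L[:,0]<33)&(L[:,1]>-139)&(L[:,1]<-55)]
r=fit(Q,((Q[:,2]>45)&(Q[:,2]<51))*1.,U,[541,-99,np.pi],w=1.); print('ci',r,loc(r[0][None,:2],np.array([543.94,.47,-.0126])),r[0][2]-np.pi+.0126)
E
```

```text
ci leg 1027 [[-37.9, -36.5, 6.8, 31.5, 32.7], [-103.7, -102.3, -64.2, -60.5, -60.4]] [47.8]
bar 2917 [[-89.5, -86.7, -29.5, 27.5, 30.0], [-6.0, -5.8, -0.0, 5.4, 5.5]] [43.8]
held 4347 [[-68.7, -67.6, -36.2, -0.8, 0.8], [-72.4, -69.7, -59.5, -57.2, -57.0]] [143.4]
held 1289 [[-45.0, -44.5, -32.4, -20.5, -20.0], [-65.1, -64.9, -59.8, -57.2, -57.1]] [143.5]
held 36 [[0.0, 0.0, 0.3, 0.8, 0.8], [-64.9, -64.4, -60.6, -57.4, -57.3]] [143.6]
mark 154 [[89.4, 89.5, 95.3, 104.1, 104.6], [-7.3, -7.3, -6.0, -4.3, -4.3]] [41.3]
bed 4492 [[-89.6, -87.6, -45.0, -1.8, -0.0], [-49.7, -49.5, -32.0, -15.8, -15.0]] [7.9]
ci (array([540.71363   , -99.84349705,   3.14729028]), np.float64(404.8557277339129)) [[  -1.96219728 -100.34618545]] 0.018297628730370497
```

>>> send_rows(
  increments="-0.01 -0.08 0 0 0 0; -0.011 -0.15 0 0 -0.003 0; -0.011 -0.2 0 0 -0.003 0; -0.011 -0.2 0.05 0 -0.003 0; -0.011 -0.2 0.12 0 -0.003 0; -0.011 -0.2 0.2 0 -0.003 0; -0.011 -0.2 0.25 0 -0.003 0; -0.011 -0.2 0.25 0 -0.003 0",
)

```text
t: 25.35
tcp_pos: [475.1, -65.7, 73.1]
tool_rot: [[1.0, -0.014, -0.005], [-0.014, -1.0, -0.002], [-0.005, 0.002, -1.0]]
contact_force: [-0.6, 0.4, -2.2]
opening: 7.8
```

```bash
python3 -c "
from mv import *
plan([476.6,-64.7,19],-.7)
c=cap('wrist'); save(c,'w13.png')"
```

```text
t 25.35 p [475.1 -65.7  73.1] az -0.8 f [-0.6  0.4 -2.2] op 7.8 q [ 0.47  0.16 -0.45  2.02  0.09  0.98 -0.04]
full [ 0.011 -0.008  0.361] [ 0.001  0.003 -0.001] k 1
step 0.011 -0.008 0.361 0.001 0.003 -0.001
```

View pics/w13.png

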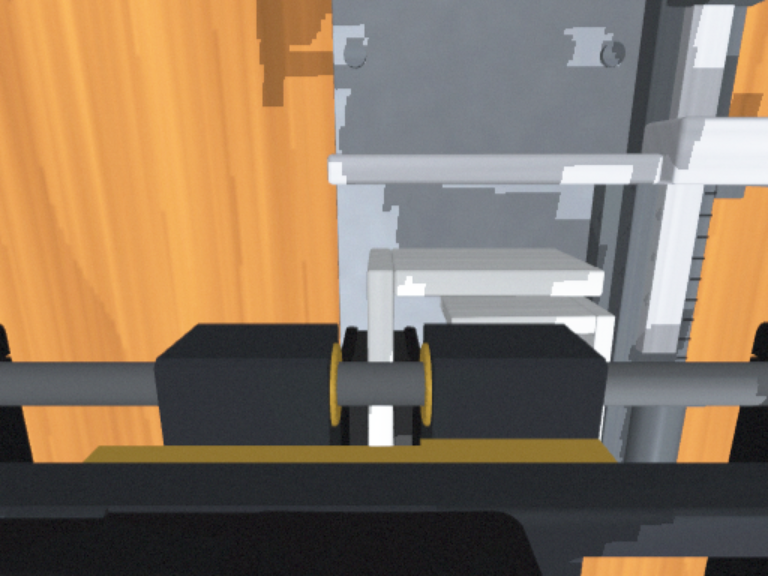

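The held outer leg (row 275) now lies between the bar (row 168) and the other channel's leg (row 315). Lowering.

>>> send_rows(
  increments="0.011 -0.008 0.06 0 0.003 0; 0.011 -0.008 0.12 0 0.003 0; 0.011 -0.008 0.18 0 0.003 0; 0.011 -0.008 0.24 0 0.003 0; 0.011 -0.008 0.29 0 0.003 0; 0.011 -0.008 0.33 0 0.003 0; 0.011 -0.008 0.35 0 0.003 0; 0.011 -0.008 0.36 0 0.003 0",
)

```text
t: 26.07
tcp_pos: [476.9, -64.6, 19.6]
tool_rot: [[1.0, -0.014, 0.0], [-0.014, -1.0, -0.002], [0.0, 0.002, -1.0]]
contact_force: [-0.3, -0.4, -2.6]
opening: 7.8
```

```bash
python3 -c "
from mv import *
plan([476.6,-64.7,17.5],-.7)"
```

```text
t 26.07 p [476.9 -64.6  19.6] az -0.8 f [-0.3 -0.4 -2.6] op 7.8 q [ 0.45  0.24 -0.44  2.06  0.14  0.87 -0.09]
full [-0.002  0.001  0.014] [ 0.001 -0.    -0.001] k 1
step -0.002 0.001 0.014 0.001 -0.000 -0.001
```

Lower the last 2 mm, then open only part way so the inner finger stays clear of the other leg.

>>> send_rows(
  increments="0 0 0.005 0 0 0; 0 0 0.01 0 0 0; 0 0 0.014 0 0 0; 0 0 0.014 0 0 0; 0 0 0.014 0 0 0; 0 0 0.014 0 0 0; 0 0 0.014 0 0 0; 0 0 0.014 0 0 0",
)

```text
t: 26.73
tcp_pos: [477.0, -64.6, 17.6]
tool_rot: [[1.0, -0.014, 0.0], [-0.014, -1.0, -0.002], [0.001, 0.002, -1.0]]
contact_force: [-0.3, 0.1, -0.4]
opening: 7.8
```

>>> send_rows(
  increments="0 0 0 0 0 0; 0 0 0 0 0 0; 0 0 0 0 0 0; 0 0 0 0 0 0; 0 0 0 0 0 0; 0 0 0 0 0 0; 0 0 0 0 0 0; 0 0 0 0 0 0",
  claw=0.26,
)

```text
t: 27.4
tcp_pos: [477.0, -64.6, 17.6]
tool_rot: [[1.0, -0.014, 0.0], [-0.014, -1.0, -0.002], [0.0, 0.002, -1.0]]
contact_force: [0.8, 0.2, -0.0]
opening: 22.7
```

>>> send_rows(
  increments="0 0 -0.05 0 0 0; 0 0 -0.12 0 0 0; 0 0 -0.2 0 0 0; 0 0 -0.3 0 0 0; 0 0 -0.45 0 0 0; 0 0 -0.65 0 0 0; 0 0 -0.85 0 0 0; 0 0 -0.9 0 0 0",
)

```text
t: 28.07
tcp_pos: [479.3, -64.2, 158.3]
tool_rot: [[1.0, -0.013, 0.007], [-0.013, -1.0, -0.003], [0.007, 0.003, -1.0]]
contact_force: [0.9, 0.3, -0.4]
opening: 22.5
```

```bash
python3 -c "
from mv import *
plan([470,-160,200],-.7)
c=cap('wrist'); save(c,'w14.png')"
```

```text
t 28.07 p [479.3 -64.2 158.3] az -0.8 f [ 0.9  0.3 -0.4] op 22.5 q [ 0.48  0.06 -0.46  1.93  0.03  1.15  0.  ]
full [-0.051  0.64  -0.276] [ 0.002 -0.005 -0.001] k 1
step -0.051 0.640 -0.276 0.002 -0.005 -0.001
```

View pics/w14.png

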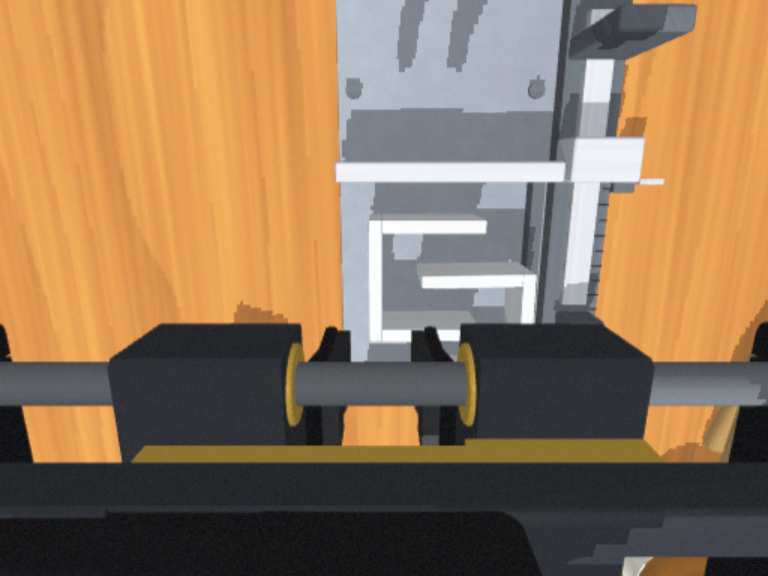

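The two channels interlock: the new web is at column 376, and the other channel's leg (420–535, row 278) lies inside the new one's mouth. I'll back off for a full check.

>>> send_rows(
  increments="0 0.1 -0.1 0 0 0; 0 0.25 -0.2 0 0 0; 0 0.4 -0.3 0 0 0; 0 0.6 -0.4 0 0 0; 0 0.64 -0.5 0 0 0; 0 0.64 -0.5 0 0 0; 0 0.64 -0.5 0 0 0; 0 0.64 -0.5 0 0 0",
)

```text
t: 28.78
tcp_pos: [477.2, -158.9, 232.0]
tool_rot: [[1.0, -0.013, 0.006], [-0.012, -1.0, -0.003], [0.006, 0.003, -1.0]]
contact_force: [0.7, 1.1, -0.4]
opening: 22.7
```

```bash
python3 - <<'E'
from chk import *
plan([470,-160,200],-.7)
chk(['wrist'])
c=cap('wrist'); save(c,'w15.png'); W=cloud(c); W[216:]=np.nan
P=W.reshape(-1,3);P=P[~np.isnan(P[:,2])]; P[:,2]-=np.median(P[abs(P[:,2])<4][:,2])
G=np.array([543.94,.47,-.0126]); L=loc(P,G)
k=(L[:,0]<33)&(L[:,0]>-100)&(L[:,1]>-139)&(L[:,1]<-12); Q=P[k]
ins=((Q[:,2]>44)&(Q[:,2]<52))*1.
def f(p):
    d=np.min([boxsd(loc(Q,q),b) for q in (p[:3],p[3:]) for b in U],0); return np.sum((1/(1+np.exp(np.clip(d,-30,30)))-ins)**2)
r=minimize(f,[507.6,-64.7,-.0126,540.7,-99.8,3.147],method='Nelder-Mead',options=dict(maxiter=4000,maxfev=4000,initial_simplex=np.array([507.6,-64.7,-.0126,540.7,-99.8,3.147])+np.vstack([np.zeros(6),np.diag([5,5,.05,5,5,.05])])))
print(np.round(r.x,3),r.fun); print('gauge xy',loc(r.x[None,:2],G),loc(r.x[None,3:5],G),'in ci',loc(r.x[None,:2],r.x[3:]),'top z',np.median(Q[ins>0,2]), 'ang',r.x[2]+.0126,r.x[5]-np.pi+.0126)
c=cap('top'); save(c,'top15.png')
for n in ['top']:
  c=cap(n); 
E
```

```text
t 28.78 p [ 477.2 -158.9  232. ] az -0.7 f [ 0.7  1.1 -0.4] op 22.7 q [ 0.59  0.04 -0.36  1.79  0.02  1.3   0.21]
full [-0.049  0.007  0.213] [ 0.002 -0.004 -0.   ] k 1
step -0.049 0.007 0.213 0.002 -0.004 -0.000
wrist -1.2456735295244432
carr 897 [[47.0, 47.9, 66.0, 83.8, 84.6], [-6.5, -5.7, 4.4, 14.7, 15.2]] [51.7]
bar 1483 [[-84.6, -82.5, -28.0, 27.7, 30.0], [-29.3, -6.2, -0.4, 5.5, 6.0]] [43.6]
mark 103 [[89.4, 90.0, 95.7, 103.7, 103.9], [-7.6, -7.6, -6.7, -4.2, -3.6]] [39.7]
[ 5.07981e+02 -6.40990e+01 -1.60000e-02  5.41381e+02 -9.83450e+01
  3.14500e+00] 415.33936386024595
gauge xy [[-35.14220638 -65.01685309]] [[ -1.31421187 -98.83990279]] in ci [[ 33.26921225 -34.37282966]] top z 47.7807257118525 ang -0.003398426215218818 0.01638719966744523
```

View pics/w15.png

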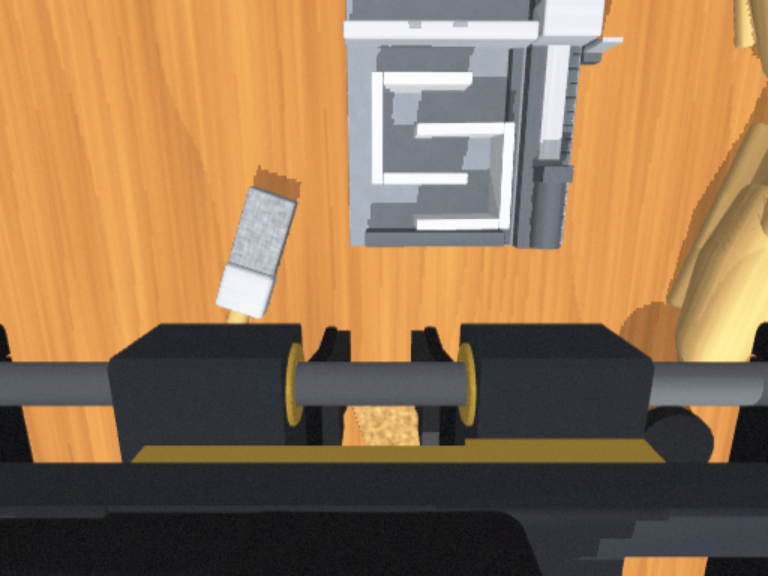

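View pics/top15.png

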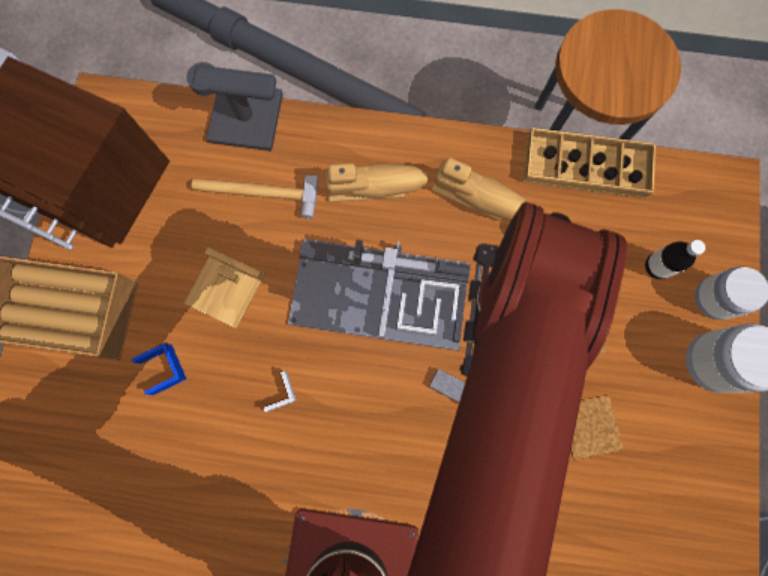

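All checks agree: the new channel is at (33, −34) mm in the other channel's frame, both lie flat and square, and the stop is at the pointer. Nothing else has moved and the arm touches nothing. Handing in.

```bash
python3 -c "
from h import *
print(manip.close_job()); print(manip.read_state()['t'])"
```

```text
the job is handed in; nothing more can be done
None
the job is handed in; nothing more can be done
```

The job is done and handed in, about 29 s into the 72 s allowed; no verdict was reported back.

**What I did**
- I pulled the slide out about 85 mm by its tab until the stop face was level with the pointer. I then eased it home in the grip at about 70 mm/s and let go.
- I took the loose channel out of the stand by both legs and set it down on the larger pad, about 10 mm from its middle, and let go. I then took it by its web and laid it in the gauge turned the opposite way.

**Last checks**

| Check | Measured |
|---|---|
| Stop face, gauge y | about −5.5 to −6 mm |
| Pointer, gauge y | about −5.7 mm, so within about 1 mm of the stop face |
| Slide | home within about 0.5 mm when I released it |
| New channel in the other's frame | (33, −34) mm, so each leg is about 37 mm inside the other's mouth |
| Squareness to the gauge | both channels within 0.02 rad |
| Channel top heights | 47.8 mm (48 expected), so both lie flat |
| First channel | gauge (−1, −99) mm, still by the fence |

- **Bystanders:** none looked moved in the last top view. The arm hid the glue jar and part of the brush there; I never touched either.
- **Disagreements:** The top, scene and wrist cameras put the gauge up to about 5 mm apart, so I worked only from the wrist view, where the parts agreed with each other. In the last, more oblique wrist view the carriage's far edge read 4 mm short (15 mm instead of 19). I put that down to the viewing angle, because the bar and the near face did not change.

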